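# Tighten the charging-port plug of a bench pressure vessel in a cramped swing

## Task

Using the big ring of the wrench, tighten the hexagonal charging plug on the pressure vessel's lid clockwise until it comes up firm on its seal, without overtightening it; there is only a short swing between the safety valve and the needle valve, so lift the ring off and reseat it for each stroke. Do not lever hard against the two valves or turn the plug with the fingers. Then lay the wrench back flat on the rubber mat and leave the glassware and other things where they stand.

Things in the scene. Friction and masses are not known exactly. Their poses are not given: they have to be found in the camera images.
- vessel: Stainless-steel bench pressure vessel, fixed: pot 140 mm across, bolted lid 180 mm across, flat lid top 110 mm above the bench. Origin on the pot's axis at bench level, z up. The plug stands 20 mm from that axis towards -x; the wrench handle has its free swing over the lid's edge on the -x side. Bolt heads 7 mm high near the rim; a gauge on the left (+y) is 190 mm tall.
- plug (a joint): Steel charging-port plug in the lid, upright axis: hexagon 36 mm across flats, 16 mm high (top 3 mm tapered) on a round shoulder 45 mm across. Rad, growing clockwise from above as it tightens. Needs 1.6 to 2.2 rad from where found, at about 0.5 N m, then meets its seal (found by feel): torque climbs at once to 0.8 N m, then 0.3 N m per degree. Firm is 1.1 to 1.8 N m; over 2.2 N m crushes it. Stays where left.
- plug_seat (a point): Point on the plug's axis on top of its round shoulder, where the seated wrench ring rests, 125 mm above the bench; the hexagon rises 16 mm above it. Its axes turn with the plug: z up, x square to one flat (so the six flats face x and every 60 degrees from it). The hexagon is smooth oiled steel; the big ring fits it with about 5 degrees of play either way before it bites.
- safety_valve: Brass safety valve on the lid: fixed round upright column 22 mm across, left of the open side (vessel's +y). Origin at its foot on its axis, 118 mm above the bench and 52 mm from the plug's axis; its top is 62 mm above the origin. With the big ring on the plug the wrench handle meets it about 40 degrees from the vessel's -x direction.
- needle_valve: Steel needle valve with a black knob, a round upright column 22 mm across standing on the lid, right of the open side (vessel's -y). Origin at its foot on its axis, 118 mm above the bench and 52 mm from the plug's axis; its top is 60 mm above the origin. Fixed. It stops the wrench handle about 40 degrees to the other side.
- wrench: Loose double-ended steel ring wrench, 0.3 kg, 228 mm long. Origin at the centre of the big ring's hexagonal hole, on its underside; z up as it lies; handle to -x. Big ring: hole 37.6 mm across flats (square to x and every 60 degrees), 53 mm outside, 14 mm high. Small ring, 180 mm towards -x: 42 mm outside, 14 mm high. Handle: raised bar, see wrench_handle.
- wrench_handle (a point): Middle of the wrench's handle bar: 92.5 mm towards -x from the big ring's centre and 15.5 mm above the rings' underside. The bar is 131 mm long (along x), 16 mm wide and 11 mm high, its underside 10 mm above what the wrench lies on. Axes as the wrench.
- mat: Grey rubber mat fixed on the bench, 300 mm (x) by 200 mm (y), 3 mm thick; the wrench lies on it. Origin at bench level, 40 mm towards +x from the mat's centre.
- mat_center (a point): Centre of the mat's upper face, 3 mm above the bench.
- flask_a: Stoppered glass volumetric flask, 68 mm across the bulb, 190 mm tall, loose, filled weight 0.16 kg. Origin under its centre. Bystander.
- flask_b: Smaller stoppered glass volumetric flask, 56 mm across, 165 mm tall, loose. Origin under its centre. Bystander.
- sample_cup: Small white plastic cup, 48 mm across, 36 mm tall, loose. Origin under its centre. Bystander.
- tube_rack: Plastic test-tube rack, 60 by 130 mm, 96 mm tall with its tubes, loose. Origin under its centre. Bystander.
Things that resemble listed ones, but are neither listed nor needed, are in the scene too. Of the things that look like the wrench, the middle-sized one is meant.

How it is judged:
On the way, in this order (a step that is already met when the one before it is completed fails the run):
1. the wrench's big ring sits down over the plug's hexagon, resting on the shoulder (horizontal distance between wrench and plug_seat below 0.004 m and z of wrench in the frame of plug_seat between -0.004 and 0.006 m and angle between wrench's own z axis and vertical below 0.12 rad), for 0.1 s.
2. with the ring still over the hexagon, the plug is drawn up firm on its seal (value of joint plug above 2.57 rad and angle between the x axis of plug_seat and the x axis of vessel, either way round below 0.53 rad and horizontal distance between wrench and plug_seat below 0.006 m and z of wrench in the frame of plug_seat between -0.004 and 0.009 m and angle between wrench's own z axis and vertical below 0.12 rad), for 0.1 s.
At the end, for the whole second after the job is handed in: The plug is home on its seal (not more than 0.02 rad short of meeting it) and at rest; the wrench lies flat (within 0.08 rad) and still on the mat, its handle's middle over the mat; the bystanders stand where they were (value of joint plug above 2.58 rad and velocity of joint plug below 0.05 rad/s and z of wrench in the frame of mat_center between -0.004 and 0.004 m and angle between wrench's own z axis and vertical below 0.08 rad and x of wrench_handle in the frame of mat_center between -0.15 and 0.15 m and y of wrench_handle in the frame of mat_center between -0.1 and 0.1 m and linear speed of wrench below 0.02 m/s); the robot touches nothing.
It fails at once if the plug is overtightened (more than 0.08 rad past meeting the seal, about 2.2 N m) (value of joint plug above 2.57 rad and angle between the x axis of plug_seat and the x axis of vessel, either way round below 0.462 rad).
It fails at once if the wrench levers on the safety valve or the needle valve with more than 15 N (contact force between wrench and safety_valve above 15 N or contact force between wrench and needle_valve above 15 N).
It fails at once if the fingers turn the plug itself (contact force between the fingers and plug above 2 N).
It fails at once if a flask, the cup or the tube rack is moved more than 25 mm or tipped (distance of any of flask_a, flask_b, sample_cup, tube_rack from where it was at the start of the episode above 0.025 m or angle between any of flask_a, flask_b, sample_cup, tube_rack's own z axis and vertical above 0.4 rad).
It also fails if it takes over 72 s, if anything falls off the work surface, if the arm or the gripper's body presses on something with over 40 N, if the wrist force passes 120 N, or if a joint passes its speed limit or range.

## Robot

A 6-joint arm with a two-finger parallel gripper is mounted at the origin on the work surface. World frame = base frame: x ahead of the robot, y to its left, z up, the work surface at z = 0. Lengths are in m, angles in rad, forces in N, time in s.
With the tool pointing down it reaches from about 0.375 to 0.975 m from the base axis. Payload 3.8 kg.
Tool frame: the origin (TCP) lies midway between the tips of the shut fingers; the grasp point (between the pads) lies 19 mm behind it; z points along the fingers, y is the direction in which the jaws open and shut (so a half turn about z gives the same grasp; the last joint's range is limited). The gripper opens to 85 mm and grips with 20 to 120 N. Pads are 22 mm wide; open, the fingers measure 114 mm over their backs; the gripper's body (76 mm by 85 mm) begins 54 mm behind the grasp point. The pads swing forward as they close: fully open they stand 13 mm farther back than shut.
Start: joints at [-1.211, 0.264, 1.604, -0, 1.274, -0.037], TCP at [0.261, -0.623, 0.231] pointing down, gripper open.
Joint ranges: [-2.63, 2.63], [-0.94, 2.18], [0.31, 2.57], [-1.31, 4.45], [0, 2.66], [-2.55, 2.55]. Speed limits (rad/s): [2.57, 2.57, 3.14, 3.14, 3.14, 3.14].

## Interface

Orientations are given as a rotation vector (axis times angle).
In Python, from workcell import bot gives the robot as it stands.
- The arm moves only by the tool arm_command, never from a script. Its argument "targets" is text: rows parted by semicolons, each of 7 numbers parted by spaces: the shift along the tool's x, y, z in mm, then the turn, a rotation vector about the tool's x, y, z in degrees, then the opening, from 0 (shut) to 1 (fully open). A call has 1 to 10 rows; each row is the pose to reach, as a shift and turn from the pose commanded when the call began, along the tool's axes at that moment; what a row does not reach only later rows make up. A row lasts 1/12 s, in which the tool goes at most 41.7 mm and 7.16 degrees, less where a joint would pass 70% of its speed; a pose out of reach is approached as far as the arm can. A call with a gripper value outside its range is refused whole. The fingers move at their own pace and stop on an object; "newtons" is the grip in N (left out, the last holds). Time passes only in rows, so rows that repeat a pose let the fingers close. It gives the time, the measured TCP pose, the force and the opening at its end, in the units of the state.
- bot.read_state(): the state, without advancing time (a new reading comes with each control period).
- bot.read_camera(name): name is "scene" or "side" or "wrist"; returns (picture, depth): 400x640x3 uint8, blue, green, red; 400x640 float32, m along the optical axis (not along the pixel's ray), 0 where there is no reading.
- bot.camera_params(name): a dict with "fov_y" (degrees; the focal length in pixels is half the picture's height over the tangent of half this angle, whatever the lens; pixels are square), "cx", "cy" (the principal point, pixels), "xyz" and "rotation" of the camera in the world; the wrist camera has in their place "T_tool_cam" (4x4, takes a point from camera to tool coordinates, whose origin is the TCP and whose axes are the flange's). Camera axes: x right, y up, looking along -z (the intrinsics and any distortion apply to the point x, -y, -z); pixel columns grow to the right and rows downward; lengths in m; the calibration is good to about 2 mm. The wrist camera is an equidistant fisheye: a pixel r from the principal point sees the ray r / f radians off the axis. A picture is of the moment at which its call begins: read the wrist's pose just before it. camera_params takes no time and is no camera call.
- bot.finish_job(): hands the job in, once; it reports no verdict.
The state is a dict: "time": time; "q": joint angles; "joint_vel": joint speeds; "joint_torque": joint torques, N m; "tool_pos": TCP position; "tcp_rot": TCP orientation; "wrist_force": force on the tool from outside, world axes, zero at the start; "torque": the same for the moment, N m; "width": opening from 0.0 (shut) to 1.0 (fully open).
Only numpy, scipy, OpenCV 4.12 (cv2) and the standard library are available. Lean on these libraries where they do the work, as an engineer would, in place of code of your own. Each camera call takes 0.05 s, during which the arm holds its last target.

## Working session

There is one attempt and no reset: what is moved stays moved. The work goes in short steps, Python scripts to look and compute and a tool call to move; the robot and the scene stay as the last step left them, time stands still between calls to the robot, and variables do not carry over. Pictures are saved under pics/ and viewed, and the job is handed in when it is done.

Besides the shell and the picture viewer there is one more tool, called after "Emit:" as name(argument=value, ...), one argument or row to a line, values as JSON. arm_command: Moves the arm, as the interface text tells. Its arguments: {"type":"object","properties":{"targets":{"type":"string"},"newtons":{"type":"number"}},"required":["targets"]}

```bash
ls; mkdir -p pics
cat > h.py <<'E'
import numpy as np, cv2
from scipy.spatial.transform import Rotation as R
from workcell import bot
E
python3 - <<'E'
from h import *
s=bot.read_state()
for k,v in s.items(): print(k,np.round(v,4))
for n in ("scene","side","wrist"):
    p=bot.camera_params(n); print(n,p)
    im,d=bot.read_camera(n); cv2.imwrite(f"pics/{n}0.png",im); np.save(f"pics/{n}0.npy",d)
E
```

```text
pics
time 0.0
q [-1.2109  0.2648  1.6054 -0.      1.2737 -0.0369]
joint_vel [-0.001  -0.     -0.0002 -0.0005 -0.0004 -0.0009]
joint_torque [-7.00000e-04 -5.15111e+01 -3.67317e+01 -0.00000e+00  1.29000e-02
 -0.00000e+00]
tool_pos [ 0.2606 -0.6219  0.2299]
tcp_rot [-3.0778e+00 -6.1870e-01  6.0000e-04]
wrist_force [1.2999 0.2399 0.7103]
torque [-0.0173 -0.0115 -0.0228]
width 1.0003
scene {'fov_y': 49.00307217251406, 'cx': 321.5435994559714, 'cy': 195.96351592083835, 'xyz': array([1.04643723, 0.76893112, 0.76157553]), 'rotation': array([0.36583615, 1.09463071, 2.28555014])}
side {'fov_y': 52.2053843120061, 'cx': 320.406111467277, 'cy': 194.66394699741204, 'xyz': array([0.1658889 , 0.85666037, 0.71072828]), 'rotation': array([ 0.2769472 , -1.23048093, -2.42189153])}
wrist {'fov_y': 65.70646984690485, 'cx': 316.938889150661, 'cy': 198.66987036902555, 'T_tool_cam': array([[-7.12593312e-04,  9.49586249e-01,  3.13505101e-01,
         7.99184796e-02],
       [ 9.99999629e-01,  5.25132202e-04,  6.82396328e-04,
        -6.24420524e-04],
       [ 4.83362545e-04,  3.13505471e-01, -9.49586271e-01,
        -1.42344905e-01],
       [ 0.00000000e+00,  0.00000000e+00,  0.00000000e+00,
         1.00000000e+00]])}
```

View pics/scene0.png

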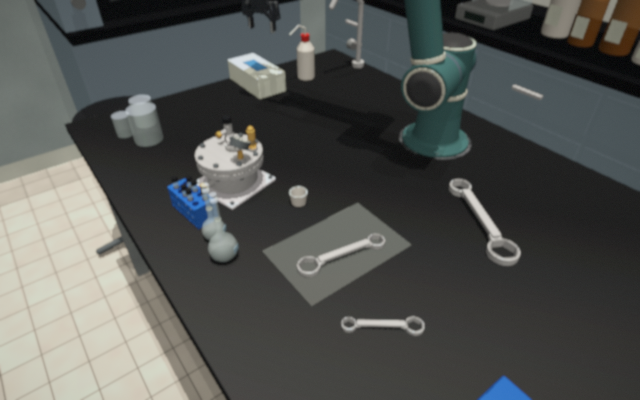

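View pics/side0.png

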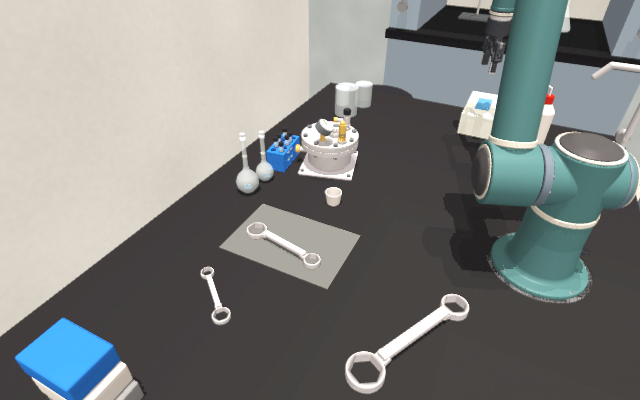

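View pics/wrist0.png

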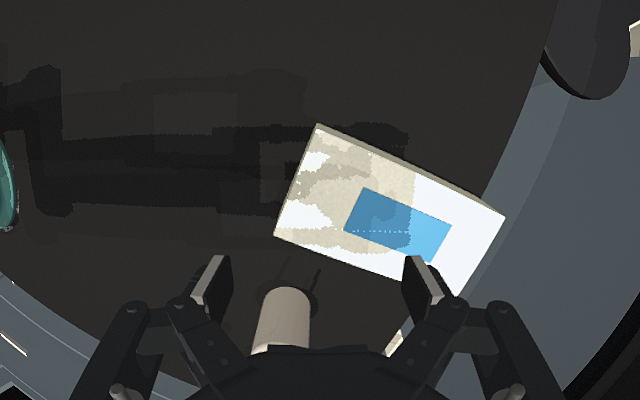

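The scene view shows three wrenches: a large one at (485,225), a middle one on the mat at (340,253) and a small one at (383,324). The middle one fits, since it is middle-sized and lies on the mat. I'll confirm it in a crop and measure it.

```bash
cat >> h.py <<'E'
def cam(n):
    p=bot.camera_params(n); f=200/np.tan(np.radians(p['fov_y'])/2)
    if n=='wrist':
        s=bot.read_state(); T=np.eye(4); T[:3,:3]=R.from_rotvec(s['tcp_rot']).as_matrix(); T[:3,3]=s['tool_pos']
        T=T@p['T_tool_cam']; return dict(n=n,f=f,cx=p['cx'],cy=p['cy'],Rm=T[:3,:3],t=T[:3,3])
    return dict(n=n,f=f,cx=p['cx'],cy=p['cy'],Rm=R.from_rotvec(p['rotation']).as_matrix(),t=np.array(p['xyz']))
def rays(c,uv):
    uv=np.atleast_2d(np.asarray(uv,float)); x=(uv[:,0]-c['cx'])/c['f']; y=(uv[:,1]-c['cy'])/c['f']
    if c['n']=='wrist':
        r=np.hypot(x,y)+1e-12; d=np.c_[x/r*np.sin(r),-y/r*np.sin(r),-np.cos(r)]
    else: d=np.c_[x,-y,-np.ones_like(x)]
    return d@c['Rm'].T
def onplane(c,uv,z):
    d=rays(c,uv); return c['t']+d*((z-c['t'][2])/d[:,2])[:,None]
def proj(c,P):
    q=(np.atleast_2d(P)-c['t'])@c['Rm']; x,y,z=q[:,0],-q[:,1],-q[:,2]
    if c['n']=='wrist':
        h=np.hypot(x,y)+1e-12; th=np.arctan2(h,z); return np.c_[c['cx']+c['f']*th*x/h, c['cy']+c['f']*th*y/h]
    return np.c_[c['cx']+c['f']*x/z, c['cy']+c['f']*y/z]
def cloud(c,d,box=None):
    v,u=np.nonzero(d>0); uv=np.c_[u,v]; r=rays(c,uv)
    z=d[v,u]
    # depth along optical axis
    ax=-c['Rm'][:,2]; P=c['t']+r*(z/(r@ax))[:,None]
    return P,uv
E
python3 - <<'E'
from h import *
for n in('scene','side'):
    c=cam(n); im=cv2.imread(f'pics/{n}0.png'); d=np.load(f'pics/{n}0.npy')
    P,uv=cloud(c,d)
    print(n,'depth valid',len(P))
    # bench heights
    m=(abs(P[:,2])<.02); print('bench z median',np.median(P[m,2]))
    b=im[uv[:,1],uv[:,0]].astype(int)
    k=(b.min(1)>110)&(P[:,2]>.0)&(P[:,2]<.035)&(P[:,0]>.3)&(P[:,0]<1.1)
    mask=np.zeros(im.shape[:2],np.uint8); mask[uv[k,1],uv[k,0]]=255
    nn,lab,st,ce=cv2.connectedComponentsWithStats(mask)
    for i in range(1,nn):
        if st[i,4]>80:
            q=np.argwhere(lab==i)[:,::-1]; X=onplane(c,q,.014); 
            _,_,V=np.linalg.svd(X[:,:2]-X[:,:2].mean(0),full_matrices=False); t=(X[:,:2]-X[:,:2].mean(0))@V[0]
            print(st[i],np.round(X.mean(0),3),'len',np.ptp(t).round(3))
im=cv2.imread('pics/scene0.png'); cv2.imwrite('pics/crop1.png',cv2.resize(im[190:340,230:430],None,fx=4,fy=4,interpolation=cv2.INTER_CUBIC))
im=cv2.imread('pics/scene0.png'); cv2.imwrite('pics/crop2.png',cv2.resize(im[105:215,170:320],None,fx=5,fy=5,interpolation=cv2.INTER_CUBIC))
im=cv2.imread('pics/side0.png'); cv2.imwrite('pics/crop3.png',cv2.resize(im[95:215,280:380],None,fx=5,fy=5,interpolation=cv2.INTER_CUBIC))
E
```

```text
scene depth valid 254944
bench z median 0.002267966794213927
[229  70  33  28 201] [ 0.303 -0.718  0.014] len 0.3
[209 170  67  39 840] [ 0.647 -0.123  0.014] len 0.18
[289 187  19  19 208] [ 0.537 -0.012  0.014] len 0.078
[ 295  232   92   45 1053] [0.579 0.221 0.014] len 0.234
[341 316  84  19 698] [0.633 0.426 0.014] len 0.166
side depth valid 254963
bench z median -4.889781024752793e-06
[385  58 101  23 699] [ 0.542 -1.213  0.014] len 0.514
[350  98  21  19 150] [ 0.708 -0.632  0.014] len 0.201
[298 151  60  30 872] [ 0.619 -0.137  0.014] len 0.208
[256 169  18  12 113] [ 0.78  -0.013  0.014] len 0.056
[237 182  22  11 119] [0.788 0.066 0.014] len 0.063
[324 187  18  19 235] [ 0.546 -0.01   0.014] len 0.089
[ 219  204  141   85 6277] [0.553 0.216 0.014] len 0.295
[200 266  31  59 508] [0.621 0.435 0.014] len 0.172
```

View pics/crop1.png

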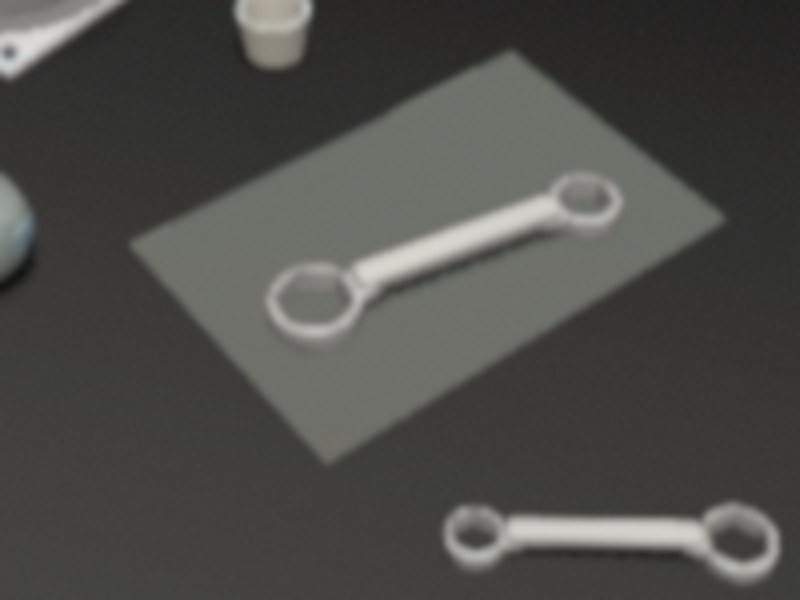

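View pics/crop2.png

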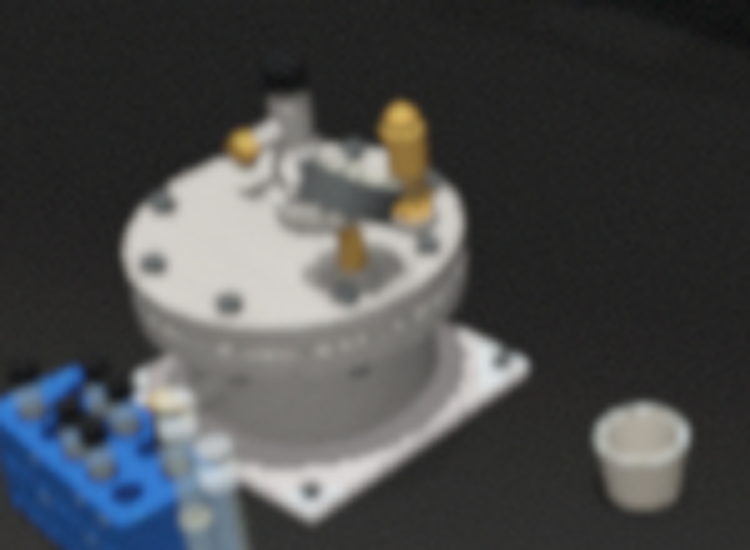

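View pics/crop3.png

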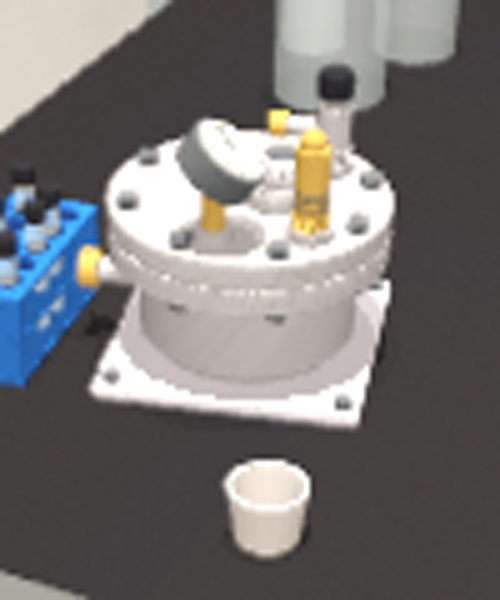

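The crop confirms it: the mat's wrench measures about 0.23 m against the given 228 mm, while the small one is about 0.17 m. Next I'll get the vessel's pose roughly from the valves and the wrench's pose from its rings.

```bash
python3 - <<'E'
from h import *
for n,zs in (('side',1),('scene',1)):
    c=cam(n); im=cv2.imread(f'pics/{n}0.png'); d=np.load(f'pics/{n}0.npy'); P,uv=cloud(c,d); hsv=cv2.cvtColor(im,cv2.COLOR_BGR2HSV)[uv[:,1],uv[:,0]]
    reg=(P[:,0]>.45)&(P[:,0]<.8)&(P[:,1]>-.3)&(P[:,1]<0)
    y=reg&(hsv[:,0]>12)&(hsv[:,0]<28)&(hsv[:,1]>110)&(hsv[:,2]>100)
    print(n,'yellow')
    m=np.zeros(im.shape[:2],np.uint8); m[uv[y,1],uv[y,0]]=1
    k,l,s,ce=cv2.connectedComponentsWithStats(m)
    for i in range(1,k):
        if s[i,4]>3:
            sel=y&(l[uv[:,1],uv[:,0]]==i); print(s[i],np.round(np.median(P[sel],0),3),P[sel,2].max().round(3))
    b=reg&(hsv[:,2]<60)&(P[:,2]>.14); print('dark high',np.round(np.median(P[b],0),3),b.sum(),P[b].max(0).round(3),P[b].min(0).round(3))
    r=reg&(abs(P[:,2]-.11)<.006)&(hsv[:,2]>120); 
    Q=P[r][:,:2]; (x0,y0),rad=cv2.minEnclosingCircle(Q.astype(np.float32)); print('lid',x0,y0,rad,r.sum())
E
cat >> h.py <<'E'
def move(p,yaw_y=None,Rt=None):
    """print tool-axis shift(mm)/turn(deg) from the measured pose to world pose"""
    s=bot.read_state(); R0=R.from_rotvec(s['tcp_rot']); 
    sh=R0.inv().apply(np.array(p)-s['tool_pos'])*1000
    tu=np.degrees((R0.inv()*Rt).as_rotvec()) if Rt is not None else np.zeros(3)
    print('t',s['time'],'shift',sh.round(1),'turn',tu.round(2),'|F',np.round(s['wrist_force'],1),'w',round(s['width'],3))
def down(a):
    """tool pointing down with tool x at world heading a (rad)"""
    x=np.array([np.cos(a),np.sin(a),0]); z=np.array([0,0,-1.]); return R.from_matrix(np.c_[x,np.cross(z,x),z])
E
```

```text
side yellow
[334 117   3   5  11] [ 0.644 -0.225  0.139] 0.147
[338 122   8  20 118] [ 0.583 -0.144  0.15 ] 0.179
[320 135   5   6  22] [ 0.635 -0.118  0.128] 0.139
[296 148   4   4  13] [ 0.74  -0.148  0.046] 0.051
dark high [ 0.607 -0.233  0.17 ] 26 [ 0.617 -0.225  0.179] [ 0.6   -0.24   0.162]
lid 0.6890283823013306 -0.13692936301231384 0.15815463662147522 764
scene yellow
[246 126  10  23 139] [ 0.59  -0.146  0.158] 0.183
[216 131   5   6  23] [ 0.648 -0.229  0.145] 0.15
[238 151   5   8  32] [ 0.642 -0.12   0.13 ] 0.141
dark high [ 0.615 -0.235  0.176] 71 [ 0.629 -0.102  0.182] [ 0.601 -0.252  0.159]
lid 0.685771107673645 -0.13111139833927155 0.15817046165466309 1366
```

Run:
```python
from h import *
move([.61,-.19,.29],Rt=down(np.radians(16)))
# wrench rough axis
for n in('side','scene'):
    c=cam(n); 
    pts={'side':[(257,230),(312,261)],'scene':[(309,263),(376,240)]}[n]
    X=onplane(c,pts,.016); v=X[0]-X[1]; print(n,X.round(3),np.linalg.norm(v[:2]),np.degrees(np.arctan2(v[1],v[0])))
```

```text
t 0.15 shift [ 489.2 -263.6  -59.3] turn [-0.1   0.    6.74] |F [ 0.4 -0.1 -0.5] w 0.997
side [[0.658 0.215 0.016]
 [0.481 0.25  0.016]] 0.1801224195234885 -11.121783908373333
scene [[0.658 0.206 0.016]
 [0.486 0.243 0.016]] 0.17615130830796127 -12.11694867526835
```

Emit:
arm_command(
  targets="150 -80 -60 0 0 3 1; 489 -264 -60 0 0 6.7 1; 489 -264 -60 0 0 6.7 1; 489 -264 -60 0 0 6.7 1; 489 -264 -60 0 0 6.7 1; 489 -264 -60 0 0 6.7 1; 489 -264 -60 0 0 6.7 1; 489 -264 -60 0 0 6.7 1; 489 -264 -60 0 0 6.7 1; 489 -264 -60 0 0 6.7 1",
  newtons=60,
)

```text
time: 0.98
tool_pos: [0.5209, -0.2994, 0.2785]
tcp_rot: [-3.111, -0.438, 0.0]
wrist_force: [0.3, -1.2, -0.4]
width: 0.998
```

Run:
```python
from h import *
move([.61,-.19,.29],Rt=down(np.radians(16)))
```

```text
t 0.9833 shift [115.9 -80.5 -11.5] turn [-0.01  0.01  0.03] |F [ 0.3 -1.2 -0.4] w 0.998
```

Emit:
arm_command(
  targets="116 -81 -12 0 0 0 1; 116 -81 -12 0 0 0 1; 116 -81 -12 0 0 0 1; 116 -81 -12 0 0 0 1; 116 -81 -12 0 0 0 1; 116 -81 -12 0 0 0 1",
)

```text
time: 1.48
tool_pos: [0.6095, -0.1905, 0.29]
tcp_rot: [3.11, 0.442, -0.002]
wrist_force: [-0.0, -0.0, 0.2]
width: 1.001
```

Run:
```python
from h import *
import pickle
move([.61,-.19,.29],Rt=down(np.radians(16)))
c=cam('wrist'); im,d=bot.read_camera('wrist'); pickle.dump((c,im,d),open('pics/w1.pkl','wb')); cv2.imwrite('pics/w1.png',im)
```

```text
t 1.4833 shift [ 0.6 -0.3 -0. ] turn [-0.01  0.07  0.18] |F [-0.  -0.   0.2] w 1.001
```

View pics/w1.png

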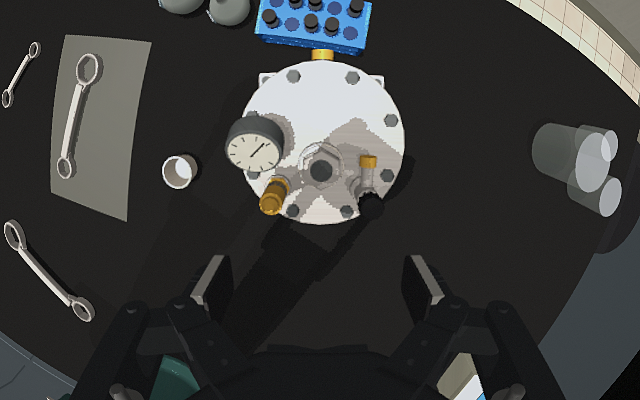

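The wrist view shows the plug at (321,163), the safety valve at (274,195), the needle valve at (371,205), the gauge at (254,145), and the wrench with its big ring at (89,70) and small ring at (66,168). I'll enlarge the plug.

Run:
```python
from h import *
import pickle
c,im,d=pickle.load(open('pics/w1.pkl','rb'))
cv2.imwrite('pics/w1c.png',cv2.resize(im[125:225,255:395],None,fx=5.7,fy=5.7,interpolation=cv2.INTER_CUBIC))
cv2.imwrite('pics/w1d.png',cv2.resize(im[40:190,40:160],None,fx=4,fy=4,interpolation=cv2.INTER_CUBIC))
P,uv=cloud(c,d)
def q(u,v): 
    i=(abs(uv[:,0]-u)<2)&(abs(uv[:,1]-v)<2); return np.median(P[i],0).round(4)
for n,u,v in (('plugtop',321,170),('lid',330,90),('mat',110,60),('bench',200,280)): print(n,q(u,v))
```

```text
plugtop [ 0.6226 -0.1899  0.1419]
lid [ 0.6995 -0.1775  0.1096]
mat [0.6803 0.1725 0.0027]
bench [ 0.6059 -0.1404  0.3298]
```

View pics/w1c.png

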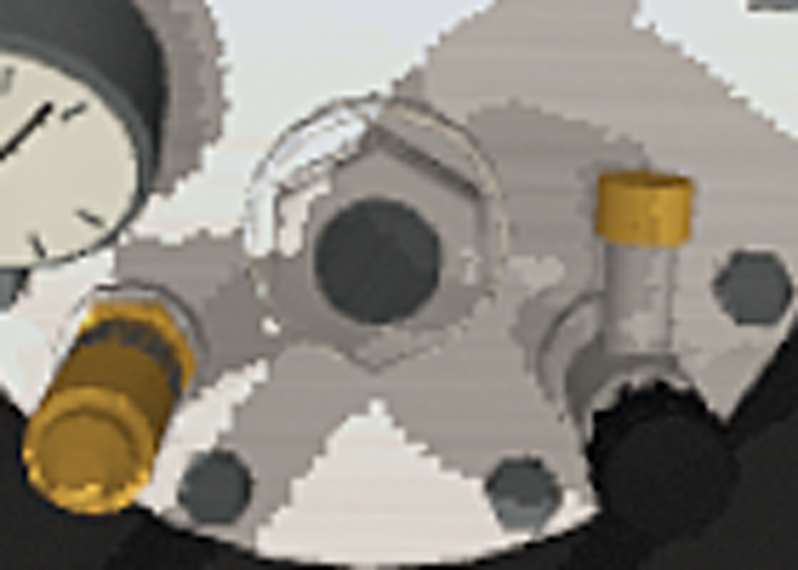

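View pics/w1d.png

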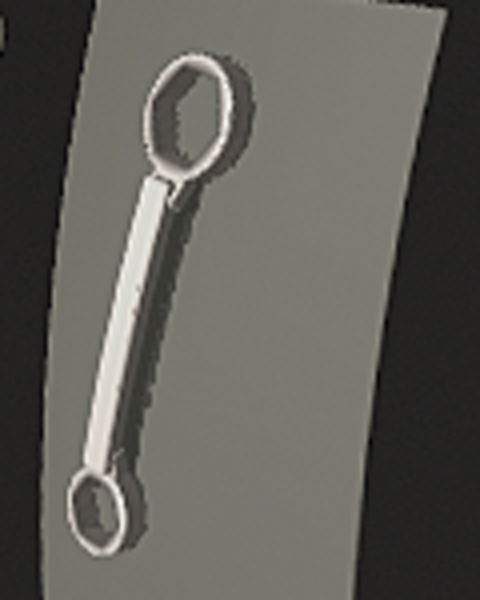

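Run:
```python
from h import *
import pickle
c,im,d=pickle.load(open('pics/w1.pkl','rb'))
g=cv2.cvtColor(im,cv2.COLOR_BGR2GRAY)
k=g[138:194,294:350]; k=cv2.createCLAHE(4,(3,3)).apply(cv2.resize(k,None,fx=10,fy=10,interpolation=cv2.INTER_CUBIC))
cv2.imwrite('pics/w1e.png',k)
# plug centre from dark disc
m=((g<70)*255).astype(np.uint8); kk,l,s,ce=cv2.connectedComponentsWithStats(m)
i=l[163,321]; print(s[i],ce[i], 'disc on z.141',onplane(c,ce[i],.141))
# lid ellipse
hs=(im.min(2)>110); P,uv=cloud(c,d)
sel=(abs(P[:,2]-.11)<.004)&(np.hypot(P[:,0]-.64,P[:,1]+.18)<.12)
Q=P[sel,:2]; h=cv2.convexHull(Q.astype(np.float32))[:,0]
A=np.c_[2*h,np.ones(len(h))]; b=(h**2).sum(1); x=np.linalg.lstsq(A,b,rcond=None)[0]; print('lid centre',x[:2],'r',np.sqrt(x[2]+x[0]**2+x[1]**2))
for n,mk in (('safety',None),('needle',None)):
    u,v={'safety':(271,202),'needle':(372,206)}[n]
    ii=(abs(uv[:,0]-u)<4)&(abs(uv[:,1]-v)<4); print(n,np.median(P[ii],0).round(4))
```

```text
[311 161  21  21 336] [320.74404762 170.79464286] disc on z.141 [[ 0.62163667 -0.18996264  0.141     ]]
lid centre [ 0.64142375 -0.18460291] r 0.0894470085089302
safety [ 0.5909 -0.1532  0.1781]
needle [ 0.6119 -0.2395  0.1776]
```

View pics/w1e.png

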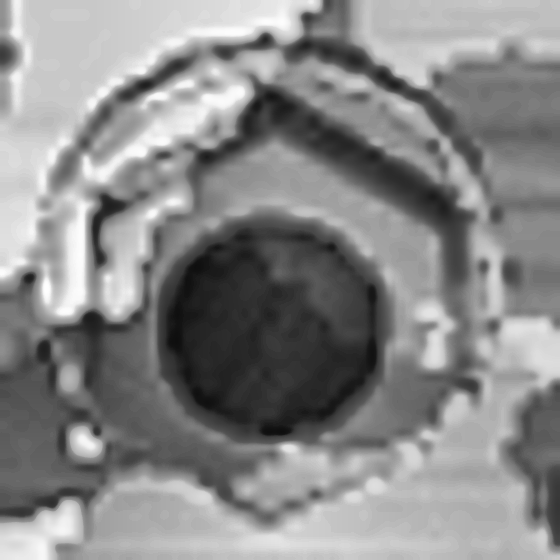

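Run:
```python
from h import *
import pickle
c,im,d=pickle.load(open('pics/w1.pkl','rb'))
C=np.array([[268,95],[470,200],[470,385],[272,520],[92,200]])/10.+[294,138]-[.45,.45]
p=np.array([.6216,-.190])
for z in(.138,.133): 
    X=onplane(c,C,z)[:,:2]-p; print(z,(np.degrees(np.arctan2(X[:,1],X[:,0]))).round(1),(np.hypot(*X.T)*1e3).round(1))
g=cv2.cvtColor(im,cv2.COLOR_BGR2GRAY)
L=np.array([.6414,-.1846])
m=((g<135)*255).astype(np.uint8)
kk,l,s,ce=cv2.connectedComponentsWithStats(m)
for i in range(1,kk):
    if 60<s[i,4]<400 and 230<ce[i,0]<410 and 60<ce[i,1]<230:
        X=onplane(c,ce[i],.117)[0,:2]-L; a=np.degrees(np.arctan2(X[1],X[0])); print(ce[i].round(1),s[i,4],'r',(np.hypot(*X)*1e3).round(1),'ang',a.round(2),(a-22.5)%45)
```

```text
0.138 [  17.2  -40.5  -90.7 -163.6   70.4] [22.8 22.9 20.3 19.7 21.4]
0.133 [  17.1  -43.   -93.7 -163.5   72.9] [22.  22.7 21.1 21.2 21.1]
[293.8  76.1] 87 r 76.8 ang 36.8 14.29540313077402
[352.3  77.3] 124 r 77.5 ang -7.62 14.875448610694683
[390.7 120.2] 139 r 77.1 ang -52.39 15.113619179848143
[328.7 154.6] 135 r 12.0 ang -121.19 36.31265929741551
[386.9 175.1] 154 r 76.7 ang -97.09 15.411301031926271
[252.8 174.3] 83 r 77.9 ang 128.38 15.88077533663565
```

Run:
```python
from h import *
move([.567,.229,.15],Rt=down(np.radians(-11.5))); print(bot.read_state()['q'])
```

```text
t 1.5333 shift [  76.5 -415.6  139.8] turn [1.000e-02 8.000e-02 2.759e+01] |F [-0.6 -0.2 -0.6] w 1.001
[-3.43279962e-01  1.66069564e-01  1.61427847e+00 -7.92160688e-04
  1.36247922e+00  9.46925839e-01]
```

Emit:
arm_command(
  targets="76 -416 0 0 0 27.6 1; 76 -416 0 0 0 27.6 1; 76 -416 0 0 0 27.6 1; 76 -416 0 0 0 27.6 1; 76 -416 40 0 0 27.6 1; 76 -416 80 0 0 27.6 1; 76 -416 140 0 0 27.6 1; 76 -416 140 0 0 27.6 1; 76 -416 140 0 0 27.6 1; 76 -416 140 0 0 27.6 1",
)

```text
time: 2.37
tool_pos: [0.571, 0.1882, 0.1771]
tcp_rot: [3.125, -0.32, 0.001]
wrist_force: [1.4, 0.5, -0.4]
width: 0.996
```

Run:
```python
from h import *
move([.567,.229,.15],Rt=down(np.radians(-11.5)))
```

```text
t 2.3667 shift [-12.2 -39.2  27.1] turn [ 0.02 -0.03 -0.21] |F [ 1.4  0.5 -0.4] w 0.996
```

Emit:
arm_command(
  targets="-12 -39 27 0 0 0 1; -12 -39 27 0 0 0 1; -12 -39 27 0 0 0 1; -12 -39 27 0 0 0 1",
)

```text
time: 2.7
tool_pos: [0.5675, 0.2278, 0.1507]
tcp_rot: [3.124, -0.317, -0.001]
wrist_force: [0.1, 0.8, 0.5]
width: 0.998
```

Run:
```python
from h import *
import pickle
move([.567,.229,.15],Rt=down(np.radians(-11.5)))
c=cam('wrist'); im,d=bot.read_camera('wrist'); pickle.dump((c,im,d),open('pics/w2.pkl','wb')); cv2.imwrite('pics/w2.png',im)
P,uv=cloud(c,d)
sel=(P[:,2]>.008)&(P[:,2]<.03)&(np.hypot(P[:,0]-.57,P[:,1]-.23)<.16)
m=np.zeros(im.shape[:2],np.uint8); m[uv[sel,1],uv[sel,0]]=255; cv2.imwrite('pics/w2m.png',m)
```

```text
t 2.7 shift [-0.7 -1.1  0.7] turn [ 0.08  0.03 -0.08] |F [0.1 0.8 0.5] w 0.998
```

View pics/w2.png

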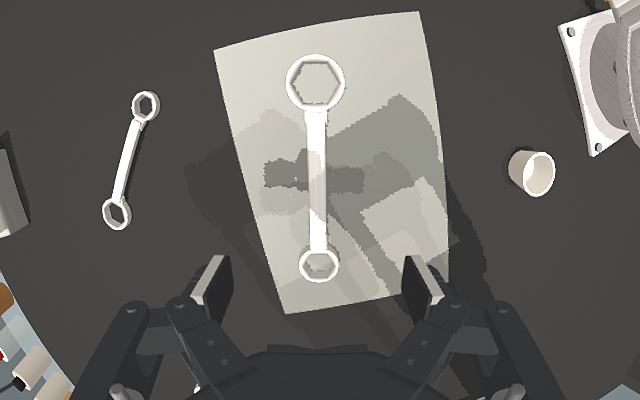

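View pics/w2m.png

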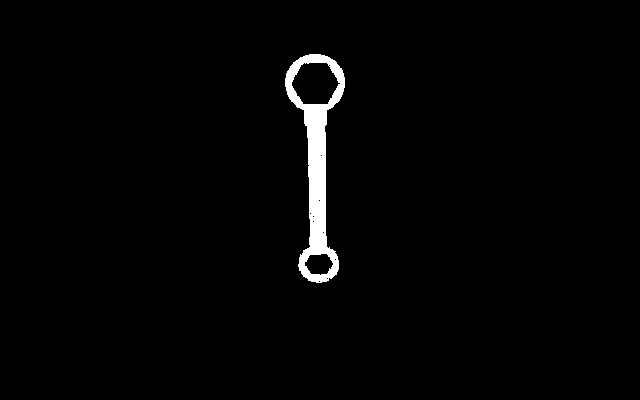

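The wrench lies clear in view, with its big ring at (315,83) and small ring at (319,264). I'll measure the centres.

```bash
cat >> h.py <<'E'
def circ(h):
    A=np.c_[2*h,np.ones(len(h))]; x=np.linalg.lstsq(A,(h**2).sum(1),rcond=None)[0]; return x[:2],np.sqrt(x[2]+x[0]**2+x[1]**2)
E
python3 - <<'E'
from h import *
import pickle
c,im,d=pickle.load(open('pics/w2.pkl','rb'))
m=cv2.imread('pics/w2m.png',0)
P,uv=cloud(c,d)
sel=m[uv[:,1],uv[:,0]]>0
Q=P[sel]; q=uv[sel]
X=onplane(c,q,.017)[:,:2]
out={}
for n,u,v,cut in(('big',315,83,100),('small',319,264,250)):
    k=(q[:,1]<cut) if n=='big' else (q[:,1]>cut)
    h=cv2.convexHull(X[k].astype(np.float32))[:,0]
    # exclude chord by handle
    cc,r=circ(h); 
    for _ in range(3):
        g=abs(np.hypot(*(h-cc).T)-r)<.0015; cc,r=circ(h[g])
    print(n,cc.round(4),r.round(4),'z',np.median(Q[k,2]).round(4)); out[n]=cc
v=out['big']-out['small']; a=np.degrees(np.arctan2(v[1],v[0])); print(np.hypot(*v),a)
k=(q[:,1]>130)&(q[:,1]<235); Y=onplane(c,q[k],.024)[:,:2]
o=out['big']; u=v/np.hypot(*v); lat=(Y-o)@np.array([-u[1],u[0]]); print('bar lateral',np.percentile(lat,[2,50,98])*1e3,'z',np.median(Q[k,2]))
hm=o-.0925*u; print('handle',hm)
move([hm[0],hm[1],.15],Rt=down(np.radians(a)))
# hole orientation
E
```

```text
big [0.6618 0.2106] 0.0258 z 0.0165
small [0.4843 0.2436] 0.0204 z 0.0161
0.18049425175632294 -10.532913170117338
bar lateral [-7.6731496  -0.1547307   7.34887776] z 0.023548977640765578
handle [0.57085547 0.22748161]
t 2.75 shift [ 2.5 -0.4  1.8] turn [ 0.02 -0.07 -1.11] |F [ 0.6 -0.   0.7] w 1.003
```

Emit:
arm_command(
  targets="2.5 -0.5 40 0 0 -1.1 1; 2.5 -0.5 80 0 0 -1.1 1; 2.5 -0.5 120 0 0 -1.1 1; 2.5 -0.5 138 0 0 -1.1 1; 2.5 -0.5 145 0 0 -1.1 1; 2.5 -0.5 145 0 0 -1.1 1",
)

```text
time: 3.25
tool_pos: [0.5699, 0.2272, 0.0051]
tcp_rot: [3.127, -0.29, -0.003]
wrist_force: [-0.0, -0.2, 0.7]
width: 0.999
```

Run:
```python
from h import *
move([.57086,.22748,.006],Rt=down(np.radians(-10.53)))
```

```text
t 3.25 shift [ 0.9 -0.4 -0.9] turn [ 0.08  0.1  -0.06] |F [-0.  -0.2  0.7] w 0.999
```

Emit:
arm_command(
  targets="0 0 0 0 0 0 0; 0 0 0 0 0 0 0; 0 0 0 0 0 0 0; 0 0 0 0 0 0 0; 0 0 0 0 0 0 0; 0 0 0 0 0 0 0; 0 0 0 0 0 0 0; 0 0 0 0 0 0 0",
  newtons=100,
)

```text
time: 3.92
tool_pos: [0.5707, 0.2293, 0.0074]
tcp_rot: [3.129, -0.286, 0.002]
wrist_force: [-1.4, -1.5, 6.2]
width: 0.162
```

Emit:
arm_command(
  targets="0 0 -5 0 0 0 0; 0 0 -20 0 0 0 0; 0 0 -60 0 0 0 0; 0 0 -100 0 0 0 0; 0 0 -100 0 0 0 0; 0 0 -100 0 0 0 0",
)

```text
time: 4.42
tool_pos: [0.5724, 0.2304, 0.1094]
tcp_rot: [-3.126, 0.286, -0.01]
wrist_force: [0.4, 0.6, -3.7]
width: 0.154
```

Run:
```python
from h import *
import pickle
move([.57086,.22748,.106],Rt=down(np.radians(-10.53)))
c=cam('wrist'); im,d=bot.read_camera('wrist'); pickle.dump((c,im,d),open('pics/w3.pkl','wb')); cv2.imwrite('pics/w3.png',im)
```

```text
t 4.4167 shift [-1.   3.2  3.4] turn [-0.2  -0.34  0.08] |F [ 0.4  0.6 -3.7] w 0.154
```

View pics/w3.png

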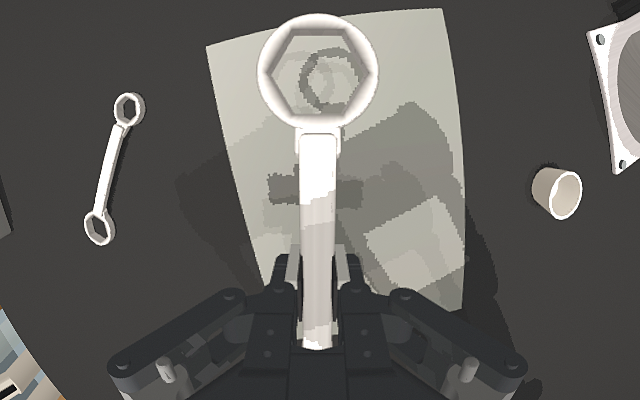

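The wrench is lifted and the ring is in full view at (318,72). I'll measure the ring's centre, height and tilt in the tool frame.

```bash
cat >> h.py <<'E'
import pickle
def tooltf():
    s=bot.read_state(); return R.from_rotvec(s['tcp_rot']).as_matrix(),np.array(s['tool_pos'])
def ringmeas(c,im,d,Rt,pt,dbg=None):
    """ring in tool frame: centre of top face, normal, radius, bar heading"""
    P,uv=cloud(c,d); T=(P-pt)@Rt   # tool coords
    # ring region: tool x 60..125 mm, |y|<32mm, tool z in -25..+10mm
    k=(T[:,0]>.064)&(T[:,0]<.125)&(abs(T[:,1])<.034)&(T[:,2]>-.03)&(T[:,2]<.012)
    t=T[k]
    # top face plane by robust fit
    z0=np.percentile(t[:,2],30)
    s=t[abs(t[:,2]-z0)<.006]
    for _ in range(6):
        A=np.c_[s[:,:2],np.ones(len(s))]; co=np.linalg.lstsq(A,s[:,2],rcond=None)[0]
        r=t[:,2]-np.c_[t[:,:2],np.ones(len(t))]@co; s=t[abs(r)<.0015]
    h=cv2.convexHull(s[:,:2].astype(np.float32))[:,0]; cc,r=circ(h)
    for _ in range(5):
        g=abs(np.hypot(*(h-cc).T)-r)<.0012; cc,r=circ(h[g])
    kb=(T[:,0]>.025)&(T[:,0]<.058)&(abs(T[:,1])<.02)&(T[:,2]>-.03)&(T[:,2]<.01); b=T[kb]
    zt=np.percentile(b[:,2],40); b=b[abs(b[:,2]-zt)<.002]
    xs=np.arange(.028,.058,.003); mids=[(x,(np.percentile(b[abs(b[:,0]-x)<.0015,1],3)+np.percentile(b[abs(b[:,0]-x)<.0015,1],97))/2) for x in xs if (abs(b[:,0]-x)<.0015).sum()>10]
    mids=np.array(mids); l=np.polyfit(mids[:,0],mids[:,1],1)
    zc=co@[cc[0],cc[1],1]
    print('ring tool xy mm',(cc*1e3).round(2),'r',(r*1e3).round(2),'top z',(zc*1e3).round(2),'tilt deg (dz/dx,dz/dy)',np.degrees(np.arctan(co[:2])).round(2),'n',len(s),'bar yaw deg',np.degrees(np.arctan(l[0])).round(2),'bar y@92 before',((l[1]+l[0]*cc[0])*1e3).round(2))
    return cc,zc,co
E
python3 - <<'E'
from h import *
c,im,d=pickle.load(open('pics/w3.pkl','rb')); s=bot.read_state(); print(s['tool_pos'],s['tcp_rot'])
Rt,pt=tooltf(); cc,zc,co=ringmeas(c,im,d,Rt,pt)
print('world', Rt@[cc[0],cc[1],zc]+pt)
E
```

```text
[0.57020261 0.22956408 0.10665759] [-3.12786772e+00  2.86160161e-01 -1.84290527e-03]
ring tool xy mm [94.09 -1.28] r 26.45 top z -12.03 tilt deg (dz/dx,dz/dy) [-0.06  0.25] n 4935 bar yaw deg 0.21 bar y@92 before -1.14
world [0.66295189 0.21374195 0.11879117]
```

```bash
cat >> h.py <<'E'
PLUG=np.array([.6216,-.190])
RT=np.array([.0941,-.0013,.002])  # ring centre underside in tool frame
def pose_for(phi_world_deg,zring):
    Rd=down(np.radians(phi_world_deg)); p=np.array([*PLUG,zring])-Rd.apply(RT); return p,Rd
E
python3 - <<'E'
from h import *
move([.57,.10,.26],Rt=down(np.radians(10)))
p,Rd=pose_for(46.8,.26); print(p); move(p,Rt=Rd)
E
```

```text
t 4.4667 shift [  23.5  127.3 -153.4] turn [ -0.03  -0.07 -20.45] |F [-0.6 -0.  -3.4] w 0.161
[ 0.55813178 -0.25948586  0.262     ]
t 4.4667 shift [  77.   483.  -155.6] turn [-1.000e-02 -8.000e-02 -5.725e+01] |F [-0.6 -0.  -3.4] w 0.161
```

Emit:
arm_command(
  targets="0 0 -41 0 0 0 0; 0 10 -80 0 0 -5 0; 10 30 -118 0 0 -12 0; 20 65 -140 0 0 -19 0; 30 103 -155 0 0 -26 0; 40 142 -155 0 0 -33 0; 48 182 -155 0 0 -40 0; 54 222 -155 0 0 -47 0; 60 262 -155 0 0 -54 0; 65 302 -155 0 0 -57.2 0",
)

```text
time: 5.3
tool_pos: [0.5775, -0.0722, 0.2573]
tcp_rot: [-2.877, -1.253, 0.008]
wrist_force: [1.6, 0.0, -3.0]
width: 0.16
```

Run:
```python
from h import *
p,Rd=pose_for(46.8,.215); print(p); move(p,Rt=Rd)
```

```text
[ 0.55813178 -0.25948586  0.217     ]
t 5.3 shift [-150.3  113.6   40.2] turn [-0.3   0.17  0.29] |F [ 1.6  0.  -3. ] w 0.16
```

Emit:
arm_command(
  targets="-32 24 8 0 0 0 0; -64 48 16 0 0 0 0; -96 72 24 0 0 0 0; -125 95 33 0 0 0 0; -143 108 38 0 0 0 0; -150 113 40 0 0 0 0; -150 113 40 0 0 0 0; -150 113 40 0 0 0 0",
)

```text
time: 5.97
tool_pos: [0.5579, -0.2568, 0.2186]
tcp_rot: [-2.881, -1.243, 0.003]
wrist_force: [-1.0, 0.3, -2.6]
width: 0.16
```

Run:
```python
from h import *
p,Rd=pose_for(46.8,.215); move(p,Rt=Rd)
c=cam('wrist'); Rt,pt=tooltf(); im,d=bot.read_camera('wrist'); move(p,Rt=Rd); pickle.dump((c,im,d,Rt,pt),open('pics/w4.pkl','wb')); cv2.imwrite('pics/w4.png',im)
cc,zc,co=ringmeas(c,im,d,Rt,pt); print(Rt@[cc[0],cc[1],zc]+pt)
```

```text
t 5.9667 shift [-1.8  2.   1.6] turn [-0.27  0.02 -0.12] |F [-1.   0.3 -2.6] w 0.16
t 6.0167 shift [-2.6  1.8  2.5] turn [-0.18 -0.01 -0.05] |F [ 1.6  0.8 -3. ] w 0.157
ring tool xy mm [92.71 -0.81] r 26.42 top z -8.83 tilt deg (dz/dx,dz/dy) [0.12 0.04] n 4932 bar yaw deg -0.13 bar y@92 before -1.0
[ 0.6210037  -0.18883091  0.22736195]
```

View pics/w4.png

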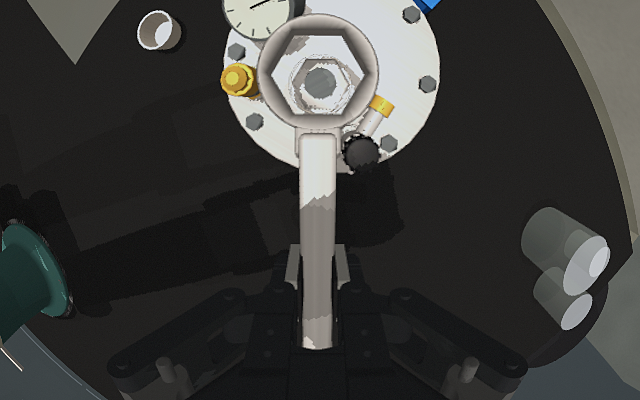

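```bash
cat >> h.py <<'E'
def crop(im,u0,v0,u1,v1,f,name,clahe=True):
    g=cv2.cvtColor(im,cv2.COLOR_BGR2GRAY)[v0:v1,u0:u1]; g=cv2.resize(g,None,fx=f,fy=f,interpolation=cv2.INTER_CUBIC)
    if clahe: g=cv2.createCLAHE(3,(3,3)).apply(g)
    cv2.imwrite(name,g)
E
python3 - <<'E'
from h import *
c,im,d,Rt,pt=pickle.load(open('pics/w4.pkl','rb'))
crop(im,250,5,390,135,5,'pics/w4c.png')
P,uv=cloud(c,d)
g=cv2.cvtColor(im,cv2.COLOR_BGR2GRAY)
ii=(abs(uv[:,0]-320)<9)&(abs(uv[:,1]-83)<9); print('disc z',np.median(P[ii],0))
# disc
m=((g<135)*255).astype(np.uint8); kk,l,s,ce=cv2.connectedComponentsWithStats(m); i=l[83,320]; print(s[i],ce[i],onplane(c,ce[i],np.median(P[ii,2])))
E
```

```text
disc z [ 0.62184519 -0.19026477  0.14131365]
[304  67  32  32 757] [319.52047556  82.58784676] [[ 0.6218036  -0.18983078  0.14131365]]
```

View pics/w4c.png

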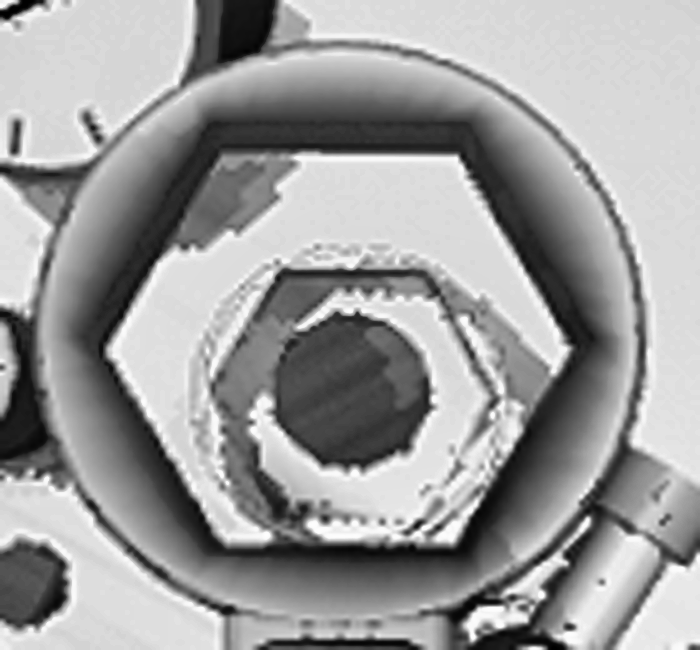

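The plug's hexagon is parallel to the ring's hole, with the disc at (319.5,82.6). The lateral offset is about 1.3 mm along tool y. I'll lower to just above the plug.

Emit:
arm_command(
  targets="0 1 20 0 0 0 0; 0 1.3 40 0 0 0 0; 0 1.3 55 0 0 0 0; 0 1.3 64 0 0 0 0; 0 1.3 64 0 0 0 0; 0 1.3 64 0 0 0 0; 0 1.3 64 0 0 0 0",
)

```text
time: 6.6
tool_pos: [0.5611, -0.2583, 0.1583]
tcp_rot: [2.882, 1.247, 0.002]
wrist_force: [0.4, -0.1, -2.8]
width: 0.158
```

```bash
cat > look.py <<'E'
from h import *
import sys
k=sys.argv[1]
c=cam('wrist'); Rt,pt=tooltf(); s=bot.read_state(); im,d=bot.read_camera('wrist'); pickle.dump((c,im,d,Rt,pt),open(f'pics/{k}.pkl','wb')); cv2.imwrite(f'pics/{k}.png',im)
print('t',s['time'],'F',np.round(s['wrist_force'],1),'M',np.round(s['torque'],2),'head',np.degrees(np.arctan2(Rt[1,0],Rt[0,0])).round(2),'pos',pt.round(4))
cc,zc,co=ringmeas(c,im,d,Rt,pt); w=Rt@[cc[0],cc[1],zc]+pt; print('ring top world',w.round(4),'wrench tilt',np.degrees(np.arccos(abs((Rt@np.array([-co[0],-co[1],1])/np.linalg.norm([co[0],co[1],1]))[2]))).round(2))
P,uv=cloud(c,d)
g=cv2.cvtColor(im,cv2.COLOR_BGR2GRAY)
u0,v0=proj(c,[[*PLUG,.141]])[0]; 
m=((g<135)*255).astype(np.uint8); kk,l,st,ce=cv2.connectedComponentsWithStats(m); i=l[int(round(v0)),int(round(u0))]
ii=l[uv[:,1],uv[:,0]]==i; z=np.median(P[ii,2]) if i else np.nan
print('plug px',u0.round(1),v0.round(1),'disc',st[i],ce[i].round(1),'z',z)
if i:
    X=onplane(c,ce[i],z)[0]; dd=(X-w)@Rt; print('disc world',X.round(4),'disc-ring in tool mm',(dd*1e3).round(2))
uv=proj(c,[w])[0].astype(int); crop(im,max(uv[0]-75,0),max(uv[1]-70,0),uv[0]+75,uv[1]+70,5,f'pics/{k}c.png')
E
python3 look.py w5
```

```text
t 6.6 F [ 0.4 -0.1 -2.8] M [-0.03  0.04  0.01] head 46.79 pos [ 0.5611 -0.2583  0.1583]
ring tool xy mm [ 91.59 -10.27] r 35.5 top z -8.81 tilt deg (dz/dx,dz/dy) [ 0.19 -0.07] n 5017 bar yaw deg 11.03 bar y@92 before 11.88
ring top world [ 0.6163 -0.1845  0.1672] wrench tilt 0.24
plug px 313.4 78.7 disc [ 292   57   44   44 1432] [313.6  78.5] z 0.14136603485315366
disc world [ 0.6217 -0.19    0.1414] disc-ring in tool mm [-0.27  7.68 25.86]
```

View pics/w5c.png

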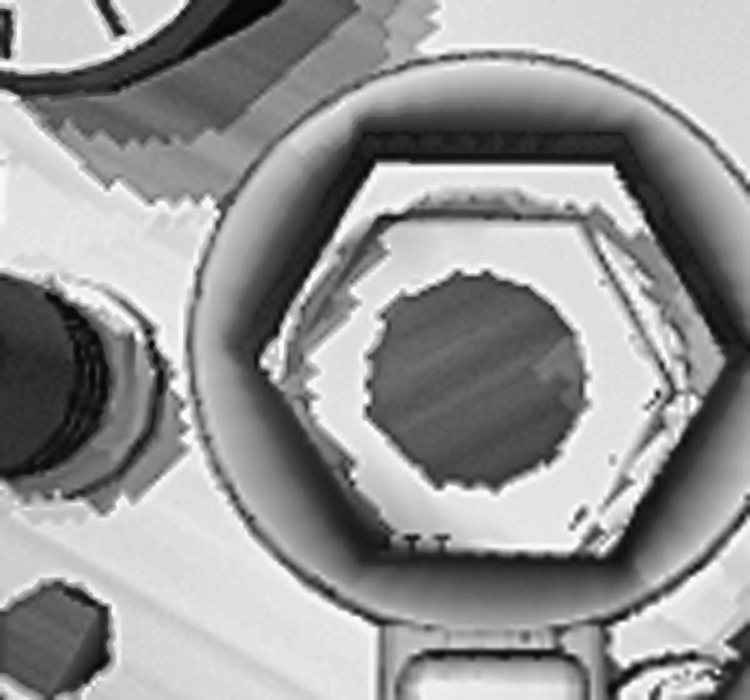

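```bash
sed -i 's/^    k=(T\[:,0\]>.064).*$/    k=(np.hypot(T[:,0]-.0932,T[:,1]+.001)<.030)\&(T[:,2]>-.014)\&(T[:,2]<-.004)/; s/g=abs(np.hypot(\*(h-cc).T)-r)<.0012/g=abs(np.hypot(*(h-cc).T)-.0265)<.0015/' h.py
sed -i 's/kb=(T\[:,0\]>.025)&(T\[:,0\]<.058)&(abs(T\[:,1\])<.02)/kb=(T[:,0]>.025)\&(T[:,0]<.058)\&(abs(T[:,1])<.011)/' h.py
python3 - <<'E'
from h import *
for k in('w4','w5'):
    c,im,d,Rt,pt=pickle.load(open(f'pics/{k}.pkl','rb'))
    cc,zc,co=ringmeas(c,im,d,Rt,pt); w=Rt@[cc[0],cc[1],zc]+pt; print('ring top world',w.round(4), 'need tool shift',((np.array([.6217,-.19,.139])-w)@Rt*1e3).round(2))
E
```

```text
ring tool xy mm [92.71 -0.81] r 26.42 top z -8.83 tilt deg (dz/dx,dz/dy) [0.12 0.04] n 4924 bar yaw deg -0.13 bar y@92 before -1.0
ring top world [ 0.621  -0.1888  0.2274] need tool shift [-0.34  1.72 88.35]
ring tool xy mm [92.68 -0.81] r 26.42 top z -8.83 tilt deg (dz/dx,dz/dy) [ 0.13 -0.01] n 4961 bar yaw deg 0.23 bar y@92 before -0.68
ring top world [ 0.6239 -0.1902  0.1672] need tool shift [-1.36 -1.82 28.24]
```

Emit:
arm_command(
  targets="-1.4 -1.8 5 0 0 0 0; -1.4 -1.8 11 0 0 0 0; -1.4 -1.8 11 0 0 0 0; -1.4 -1.8 11 0 0 0 0; -1.4 -1.8 11 0 0 0 0",
)

```text
time: 7.07
tool_pos: [0.5576, -0.2585, 0.1458]
tcp_rot: [-2.884, -1.246, 0.0]
wrist_force: [0.6, -0.5, -2.7]
width: 0.156
```

```bash
python3 look.py w6; python3 -c "
from h import *
print(bot.read_state()['tool_pos'])"
```

```text
t 7.0667 F [ 0.6 -0.5 -2.7] M [0.01 0.05 0.07] head 46.72 pos [ 0.5576 -0.2585  0.1458]
ring tool xy mm [92.77 -0.77] r 26.4 top z -8.81 tilt deg (dz/dx,dz/dy) [0.2  0.05] n 4951 bar yaw deg 0.26 bar y@92 before -0.63
ring top world [ 0.6206 -0.1904  0.1546] wrench tilt 0.22
plug px 318.1 71.6 disc [ 295   49   48   46 1684] [318.5  71.4] z 0.14140772234744114
disc world [ 0.6217 -0.1901  0.1414] disc-ring in tool mm [ 1.04  0.55 13.2 ]
[ 0.55774542 -0.25857898  0.14597572]
```

View pics/w6c.png

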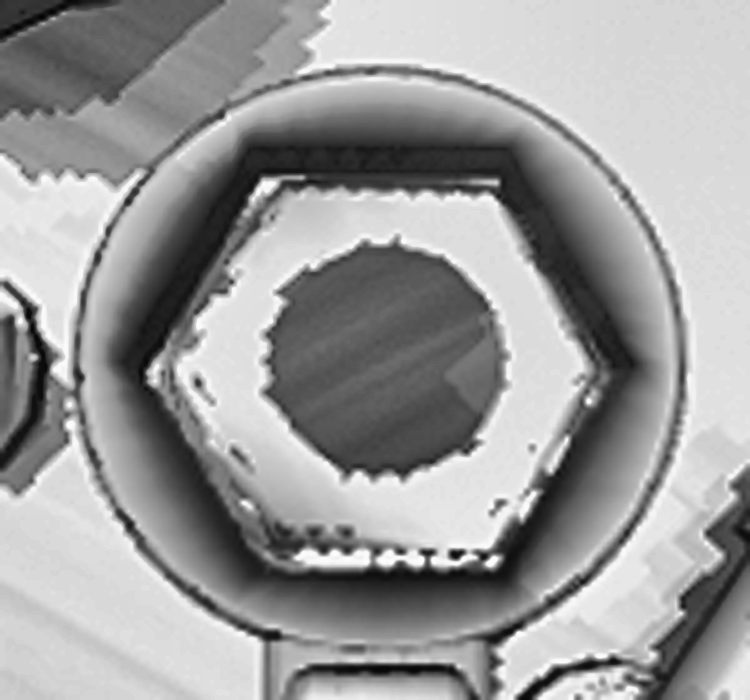

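The ring is nearly concentric with the hexagon, 1.0 and 0.5 mm off, and just above it. Lowering onto the shoulder.

Emit:
arm_command(
  targets="0.9 0.5 2 0 0 0 0; 0.9 0.5 4 0 0 0 0; 0.9 0.5 7 0 0 0 0; 0.9 0.5 10 0 0 0 0; 0.9 0.5 13 0 0 0 0; 0.9 0.5 15.5 0 0 0 0; 0.9 0.5 16.5 0 0 0 0; 0.9 0.5 16.5 0 0 0 0; 0.9 0.5 16.5 0 0 0 0",
)

```text
time: 7.87
tool_pos: [0.5588, -0.2582, 0.1296]
tcp_rot: [2.884, 1.246, 0.0]
wrist_force: [-0.1, -0.3, -2.3]
width: 0.157
```

```bash
python3 look.py w7
```

```text
t 7.8667 F [-0.1 -0.3 -2.3] M [0.01 0.07 0.03] head 46.73 pos [ 0.5588 -0.2582  0.1296]
ring tool xy mm [92.69 -0.9 ] r 26.13 top z -9.79 tilt deg (dz/dx,dz/dy) [-0.21 -0.  ] n 7248 bar yaw deg 0.12 bar y@92 before -0.8
ring top world [ 0.6217 -0.19    0.1394] wrench tilt 0.22
plug px 316.8 70.7 disc [ 290   44   55   54 2137] [317.   70.7] z 0.14132734184744475
disc world [ 0.6217 -0.1901  0.1413] disc-ring in tool mm [-0.07  0.02 -1.96]
```

View pics/w7.png

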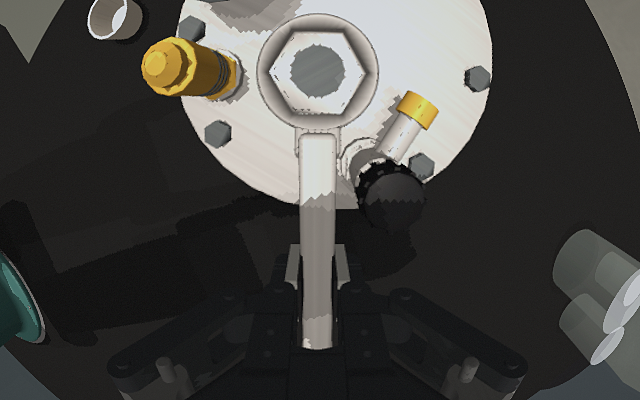

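Seated: the ring is concentric within 0.1 mm and its top is at 0.139 m. I'll compute the first arc's rows.

```bash
cat >> h.py <<'E'
def arc(ths,c=(92.7,-.9)):
    for t in ths:
        a=np.radians(t); x=c[0]-(c[0]*np.cos(a)-c[1]*np.sin(a)); y=c[1]-(c[0]*np.sin(a)+c[1]*np.cos(a)); print(f'{x:.1f} {y:.1f} 0 0 0 {t:g} 0;',end=' ')
    print()
def tq():
    """moment about the plug axis from the wrist readings"""
    s=bot.read_state(); F=np.array(s['wrist_force']); M=np.array(s['torque']); r=np.array(s['tool_pos'])[:2]-PLUG
    Rt=R.from_rotvec(s['tcp_rot']).as_matrix(); rf=r[0]*F[1]-r[1]*F[0]
    print('t',round(s['time'],2),'head',np.degrees(np.arctan2(Rt[1,0],Rt[0,0])).round(2),'F',F.round(1),'M',M.round(2),'rxF',rf.round(3),'tot',(rf+M[2]).round(3),'rad',np.hypot(*r).round(4),'z',s['tool_pos'][2].round(4))
E
python3 -c "
from h import *
arc([3,6.5,10,14,18,22,26,30,34,34]); arc([4,8,12,16,20,24,28,31,31])"
```

```text
0.1 -4.9 0 0 0 3 0; 0.5 -10.5 0 0 0 6.5 0; 1.3 -16.1 0 0 0 10 0; 2.5 -22.5 0 0 0 14 0; 4.3 -28.7 0 0 0 18 0; 6.4 -34.8 0 0 0 22 0; 9.0 -40.7 0 0 0 26 0; 12.0 -46.5 0 0 0 30 0; 15.3 -52.0 0 0 0 34 0; 15.3 -52.0 0 0 0 34 0; 
0.2 -6.5 0 0 0 4 0; 0.8 -12.9 0 0 0 8 0; 1.8 -19.3 0 0 0 12 0; 3.3 -25.6 0 0 0 16 0; 5.3 -31.8 0 0 0 20 0; 7.6 -37.8 0 0 0 24 0; 10.4 -43.6 0 0 0 28 0; 12.8 -47.9 0 0 0 31 0; 12.8 -47.9 0 0 0 31 0;
```

Emit:
arm_command(
  targets="0.1 -4.9 0 0 0 3 0; 0.5 -10.5 0 0 0 6.5 0; 1.3 -16.1 0 0 0 10 0; 2.5 -22.5 0 0 0 14 0; 4.3 -28.7 0 0 0 18 0; 6.4 -34.8 0 0 0 22 0; 9 -40.7 0 0 0 26 0; 12 -46.5 0 0 0 30 0; 15.3 -52 0 0 0 34 0; 15.3 -52 0 0 0 34 0",
)

```text
time: 8.75
tool_pos: [0.5319, -0.2109, 0.1298]
tcp_rot: [3.122, 0.347, 0.003]
wrist_force: [1.9, -0.6, -4.6]
width: 0.156
```

```bash
python3 -c "
from h import *
tq()"; python3 look.py w8
```

```text
t 8.75 head 12.69 F [ 1.9 -0.6 -4.6] M [ 0.01 -0.3   0.01] rxF 0.092 tot 0.105 rad 0.0921 z 0.1298
t 8.75 F [ 1.9 -0.6 -4.6] M [ 0.01 -0.3   0.01] head 12.69 pos [ 0.5319 -0.2109  0.1298]
ring tool xy mm [92.08 -0.51] r 26.16 top z -9.56 tilt deg (dz/dx,dz/dy) [-0.01  0.01] n 7345 bar yaw deg -0.16 bar y@92 before -0.67
ring top world [ 0.6216 -0.1902  0.1395] wrench tilt 0.11
plug px 316.5 71.0 disc [ 291   46   53   51 2085] [317.   70.7] z 0.14140815140390545
disc world [ 0.6217 -0.1902  0.1414] disc-ring in tool mm [ 0.11 -0.01 -1.9 ]
```

View pics/w8.png

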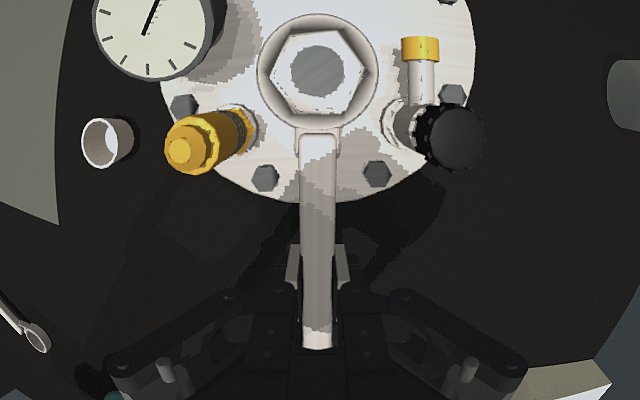

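The hexagon follows the ring with a few degrees of lag. Continuing the stroke towards the safety valve.

Emit:
arm_command(
  targets="0.2 -6.5 0 0 0 4 0; 0.8 -12.9 0 0 0 8 0; 1.8 -19.3 0 0 0 12 0; 3.3 -25.6 0 0 0 16 0; 5.3 -31.8 0 0 0 20 0; 7.6 -37.8 0 0 0 24 0; 10.4 -43.6 0 0 0 28 0",
)

```text
time: 9.38
tool_pos: [0.5326, -0.1669, 0.1298]
tcp_rot: [3.113, -0.418, 0.002]
wrist_force: [2.1, -1.2, -5.0]
width: 0.157
```

```bash
python3 -c "
from h import *
tq()
arc([1,2,3])"
```

```text
t 9.38 head -15.28 F [ 2.1 -1.2 -5. ] M [-0.18 -0.33  0.49] rxF 0.056 tot 0.544 rad 0.0919 z 0.1298
-0.0 -1.6 0 0 0 1 0; 0.0 -3.2 0 0 0 2 0; 0.1 -4.9 0 0 0 3 0;
```

Emit:
arm_command(
  targets="0 -1.6 0 0 0 1 0; 0 -3.2 0 0 0 2 0; 0.1 -4.9 0 0 0 3 0; 0.1 -4.9 0 0 0 3 0",
)

```text
time: 9.72
tool_pos: [0.534, -0.1622, 0.1298]
tcp_rot: [3.102, -0.498, 0.002]
wrist_force: [3.5, -1.2, -4.1]
width: 0.156
```

```bash
python3 -c "
from h import *
tq()"; python3 look.py w9
```

```text
t 9.72 head -18.24 F [ 3.5 -1.2 -4.1] M [-0.17 -0.62  0.37] rxF 0.009 tot 0.379 rad 0.0919 z 0.1298
t 9.7167 F [ 3.5 -1.2 -4.1] M [-0.17 -0.62  0.37] head -18.24 pos [ 0.534  -0.1622  0.1298]
ring tool xy mm [91.08 -0.9 ] r 26.63 top z -9.54 tilt deg (dz/dx,dz/dy) [-0.04  0.17] n 7366 bar yaw deg -0.79 bar y@92 before -1.08
ring top world [ 0.6208 -0.1898  0.1395] wrench tilt 0.21
plug px 314.6 71.0 disc [ 289   45   52   53 2077] [314.9  70.7] z 0.14138158878272705
disc world [ 0.6217 -0.1901  0.1414] disc-ring in tool mm [ 0.97  0.04 -1.93]
```

View pics/w9.png

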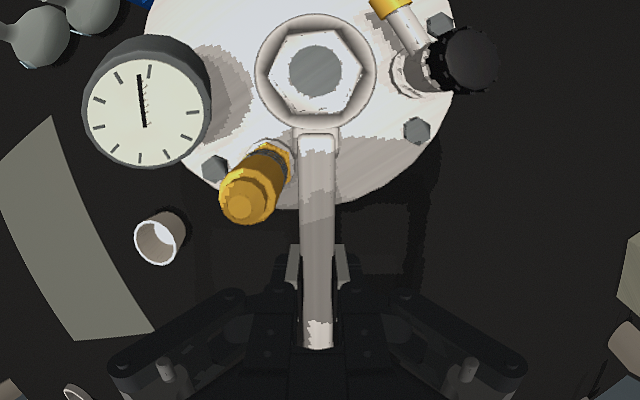

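View pics/w9c.png

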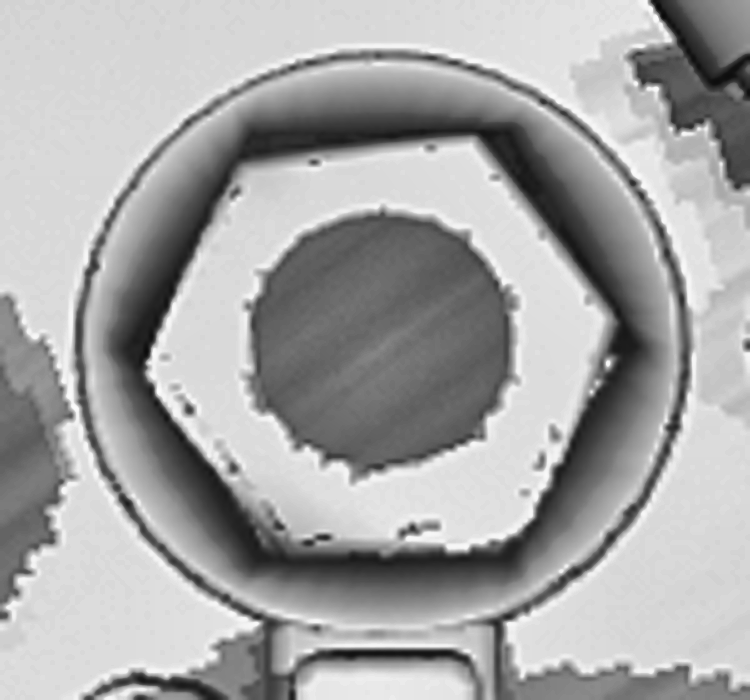

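Stroke 1 is done: the hexagon sits about 5.5° behind the ring, so the plug has turned about 60°. I'll ease back, lift clear and swing back.

```bash
python3 -c "
from h import *
arc([-2.5,-5,-10,-16,-22,-29,-36],(91.9,-.9)); arc([-6,-12,-18,-24,-29,-29.5],(91.9,-.9))"
```

```text
0.1 4.0 0 0 0 -2.5 0; 0.4 8.0 0 0 0 -5 0; 1.6 15.9 0 0 0 -10 0; 3.8 25.3 0 0 0 -16 0; 7.0 34.4 0 0 0 -22 0; 12.0 44.4 0 0 0 -29 0; 18.1 53.8 0 0 0 -36 0; 
0.6 9.6 0 0 0 -6 0; 2.2 19.1 0 0 0 -12 0; 4.8 28.4 0 0 0 -18 0; 8.3 37.3 0 0 0 -24 0; 12.0 44.4 0 0 0 -29 0; 12.4 45.1 0 0 0 -29.5 0;
```

Emit:
arm_command(
  targets="0.1 4 0 0 0 -2.5 0; 0.4 8 0 0 0 -5 0; 0.4 8 -8 0 0 -5 0; 0.4 8 -18 0 0 -5 0; 0.4 8 -28 0 0 -5 0; 1.6 15.9 -30 0 0 -10 0; 3.8 25.3 -30 0 0 -16 0; 7 34.4 -30 0 0 -22 0; 12 44.4 -30 0 0 -29 0; 18.1 53.8 -30 0 0 -36 0",
)

```text
time: 10.6
tool_pos: [0.5323, -0.2186, 0.1596]
tcp_rot: [-3.101, -0.493, 0.003]
wrist_force: [0.2, -0.5, -3.9]
width: 0.158
```

Emit:
arm_command(
  targets="0.6 9.6 0 0 0 -6 0; 2.2 19.1 0 0 0 -12 0; 4.8 28.4 0 0 0 -18 0; 8.3 37.3 0 0 0 -24 0; 12 44.4 0 0 0 -29 0; 12.4 45.1 0 0 0 -29.5 0; 12.4 45.1 0 0 0 -29.5 0; 12.4 45.1 0 0 0 -29.5 0; 12.4 45.1 0 0 0 -29.5 0",
)

```text
time: 11.35
tool_pos: [0.5584, -0.2572, 0.1593]
tcp_rot: [-2.878, -1.256, 0.001]
wrist_force: [0.5, 0.9, -3.2]
width: 0.159
```

```bash
python3 look.py w10
```

```text
t 11.35 F [ 0.5  0.9 -3.2] M [ 0.06  0.05 -0.02] head 47.15 pos [ 0.5584 -0.2572  0.1593]
ring tool xy mm [92.68 -0.87] r 26.42 top z -8.8 tilt deg (dz/dx,dz/dy) [0.16 0.01] n 4912 bar yaw deg 0.2 bar y@92 before -0.74
ring top world [ 0.6208 -0.1887  0.1681] wrench tilt 0.19
plug px 320.0 76.9 disc [ 299   55   44   44 1415] [320.2  76.6] z 0.14135045433579502
disc world [ 0.6218 -0.19    0.1414] disc-ring in tool mm [-0.3   1.6  26.76]
```

View pics/w10c.png

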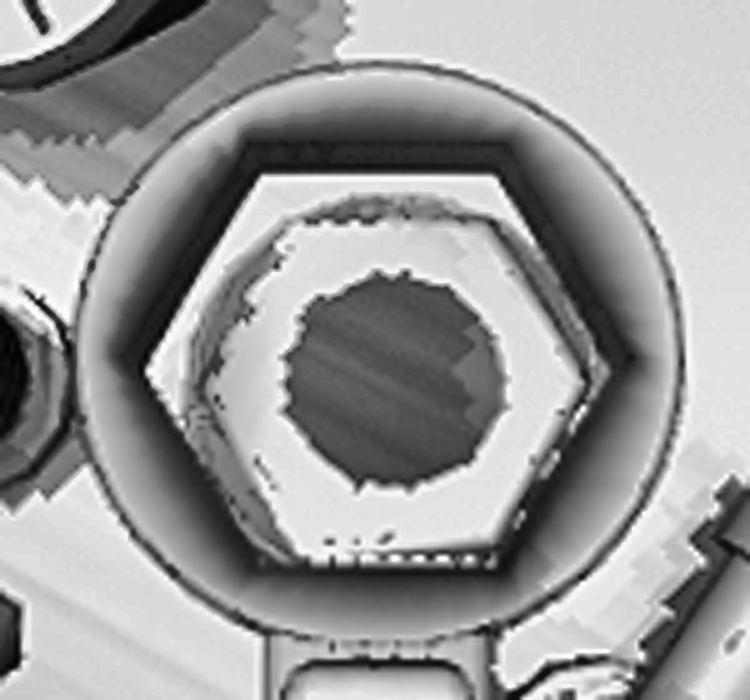

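Hexagon and ring are aligned again after the 60° step. Lowering with a small correction.

Emit:
arm_command(
  targets="0 1.2 6 0 0 0 0; 0 1.2 12 0 0 0 0; 0 1.2 12 0 0 0 0; 0 1.2 12 0 0 0 0; 0 1.2 12 0 0 0 0",
)

```text
time: 11.82
tool_pos: [0.5598, -0.2584, 0.1471]
tcp_rot: [-2.878, -1.258, 0.001]
wrist_force: [1.4, -1.0, -2.3]
width: 0.159
```

```bash
python3 look.py w11
```

```text
t 11.8167 F [ 1.4 -1.  -2.3] M [0.03 0.04 0.02] head 47.23 pos [ 0.5598 -0.2584  0.1471]
ring tool xy mm [92.7  -0.89] r 26.46 top z -8.83 tilt deg (dz/dx,dz/dy) [0.12 0.13] n 4932 bar yaw deg 0.14 bar y@92 before -0.8
ring top world [ 0.6221 -0.1898  0.1559] wrench tilt 0.22
plug px 316.6 75.1 disc [ 293   52   48   47 1661] [316.9  74.9] z 0.14137874264005912
disc world [ 0.6217 -0.19    0.1414] disc-ring in tool mm [-0.43 -0.06 14.49]
```

View pics/w11c.png

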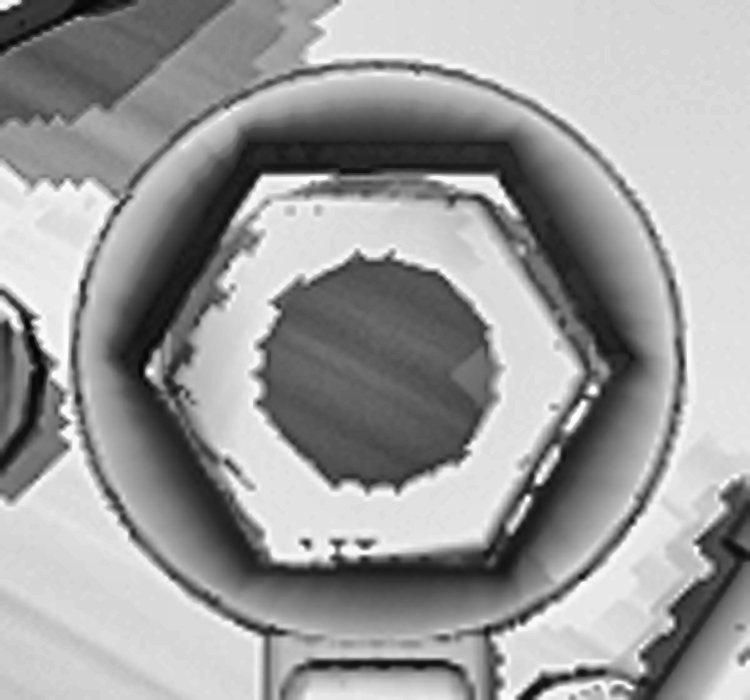

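Emit:
arm_command(
  targets="-0.4 0 3 0 0 0 0; -0.4 0 6 0 0 0 0; -0.4 0 9 0 0 0 0; -0.4 0 12 0 0 0 0; -0.4 0 15 0 0 0 0; -0.4 0 17.2 0 0 0 0; -0.4 0 17.2 0 0 0 0; -0.4 0 17.2 0 0 0 0",
)

```text
time: 12.53
tool_pos: [0.5597, -0.2589, 0.1301]
tcp_rot: [-2.878, -1.258, 0.0]
wrist_force: [-0.4, -0.4, -2.6]
width: 0.156
```

```bash
python3 look.py w12
```

```text
t 12.5333 F [-0.4 -0.4 -2.6] M [-0.01  0.02 -0.01] head 47.23 pos [ 0.5597 -0.2589  0.1301]
ring tool xy mm [92.66 -0.82] r 26.14 top z -9.6 tilt deg (dz/dx,dz/dy) [-0.09  0.06] n 7835 bar yaw deg -0.01 bar y@92 before -0.94
ring top world [ 0.622  -0.1903  0.1397] wrench tilt 0.11
plug px 316.0 70.9 disc [ 290   45   54   53 2117] [316.3  71. ] z 0.14134747616190596
disc world [ 0.6216 -0.1901  0.1413] disc-ring in tool mm [-0.1  -0.38 -1.7 ]
```

View pics/w12c.png

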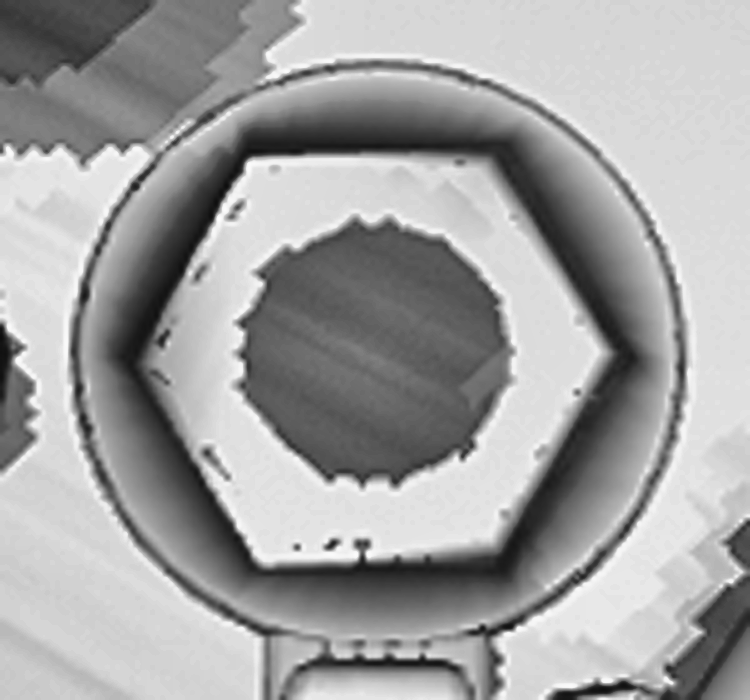

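Emit:
arm_command(
  targets="0.1 -4.9 0 0 0 3 0; 0.5 -10.5 0 0 0 6.5 0; 1.3 -16.1 0 0 0 10 0; 2.5 -22.5 0 0 0 14 0; 4.3 -28.7 0 0 0 18 0; 6.4 -34.8 0 0 0 22 0; 9 -40.7 0 0 0 26 0; 12 -46.5 0 0 0 30 0; 15.3 -52 0 0 0 34 0; 15.3 -52 0 0 0 34 0",
)

```text
time: 13.42
tool_pos: [0.5321, -0.2118, 0.1305]
tcp_rot: [3.12, 0.361, 0.001]
wrist_force: [0.2, 0.4, -4.5]
width: 0.157
```

Emit:
arm_command(
  targets="0.2 -6.5 0 0 0 4 0; 0.8 -12.9 0 0 0 8 0; 1.8 -19.3 0 0 0 12 0; 3.3 -25.6 0 0 0 16 0; 5.3 -31.8 0 0 0 20 0; 7.6 -37.8 0 0 0 24 0; 7.6 -37.8 0 0 0 24 0",
)

```text
time: 14.0
tool_pos: [0.5312, -0.1734, 0.1305]
tcp_rot: [3.128, -0.293, 0.001]
wrist_force: [1.5, -0.4, -5.4]
width: 0.159
```

```bash
python3 -c "
from h import *
tq();arc([1,2,3,4,5])"; python3 look.py w13
```

```text
t 14.0 head -10.7 F [ 1.5 -0.4 -5.4] M [ 0.07 -0.1   0.13] rxF 0.008 tot 0.134 rad 0.0919 z 0.1305
-0.0 -1.6 0 0 0 1 0; 0.0 -3.2 0 0 0 2 0; 0.1 -4.9 0 0 0 3 0; 0.2 -6.5 0 0 0 4 0; 0.3 -8.1 0 0 0 5 0; 
t 14.0 F [ 1.5 -0.4 -5.4] M [ 0.07 -0.1   0.13] head -10.7 pos [ 0.5312 -0.1734  0.1305]
ring tool xy mm [90.96 -0.6 ] r 26.64 top z -9.37 tilt deg (dz/dx,dz/dy) [0.03 0.08] n 8529 bar yaw deg 0.03 bar y@92 before -0.21
ring top world [ 0.6207 -0.1897  0.1399] wrench tilt 0.08
plug px 316.1 71.3 disc [ 291   46   52   51 2064] [316.3  71. ] z 0.14133624860025812
disc world [ 0.6217 -0.1901  0.1413] disc-ring in tool mm [ 1.04  0.2  -1.39]
```

View pics/w13c.png

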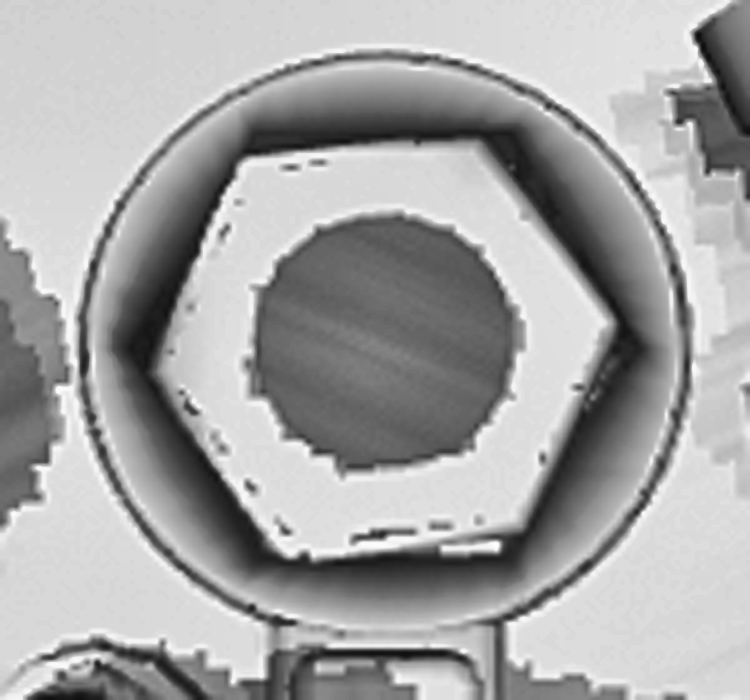

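The hexagon is biting and following the ring. Now small steps, reading the torque at each.

Emit:
arm_command(
  targets="0 -1.6 0 0 0 1 0; 0 -3.2 0 0 0 2 0; 0.1 -4.9 0 0 0 3 0; 0.2 -6.5 0 0 0 4 0; 0.3 -8.1 0 0 0 5 0",
)

```text
time: 14.47
tool_pos: [0.5329, -0.1661, 0.1304]
tcp_rot: [3.111, -0.433, 0.001]
wrist_force: [1.5, -1.3, -4.3]
width: 0.158
```

```bash
python3 -c "
from h import *
tq()"
```

```text
t 14.47 head -15.83 F [ 1.5 -1.3 -4.3] M [-0.16 -0.3   0.54] rxF 0.083 tot 0.627 rad 0.0919 z 0.1304
```

Emit:
arm_command(
  targets="0 -0.8 0 0 0 0.5 0; 0 -1.6 0 0 0 1 0; 0 -1.6 0 0 0 1 0",
)

```text
time: 14.72
tool_pos: [0.5333, -0.1645, 0.1304]
tcp_rot: [3.108, -0.459, 0.001]
wrist_force: [2.5, -0.5, -4.0]
width: 0.157
```

```bash
python3 -c "
from h import *
tq()"
```

```text
t 14.72 head -16.79 F [ 2.5 -0.5 -4. ] M [-0.19 -0.4   0.41] rxF -0.019 tot 0.393 rad 0.0919 z 0.1304
```

Emit:
arm_command(
  targets="0 -0.8 0 0 0 0.5 0; 0 -1.6 0 0 0 1 0; 0 -1.6 0 0 0 1 0",
)

```text
time: 14.97
tool_pos: [0.5338, -0.1629, 0.1305]
tcp_rot: [3.104, -0.486, 0.001]
wrist_force: [3.1, -1.2, -4.3]
width: 0.159
```

```bash
python3 -c "
from h import *
tq()"
```

```text
t 14.97 head -17.8 F [ 3.1 -1.2 -4.3] M [-0.18 -0.52  0.4 ] rxF 0.026 tot 0.426 rad 0.0919 z 0.1305
```

Emit:
arm_command(
  targets="0 -0.8 0 0 0 0.5 0; 0 -1.6 0 0 0 1 0; 0 -1.6 0 0 0 1 0",
)

```text
time: 15.22
tool_pos: [0.5342, -0.1613, 0.1304]
tcp_rot: [3.099, -0.513, 0.001]
wrist_force: [3.6, -2.2, -3.8]
width: 0.156
```

```bash
python3 -c "
from h import *
tq()"
```

```text
t 15.22 head -18.8 F [ 3.6 -2.2 -3.8] M [-0.22 -0.6   0.39] rxF 0.093 tot 0.485 rad 0.0919 z 0.1304
```

Emit:
arm_command(
  targets="0 -0.8 0 0 0 0.5 0; 0 -1.6 0 0 0 1 0; 0 -1.6 0 0 0 1 0",
)

```text
time: 15.47
tool_pos: [0.5347, -0.1598, 0.1304]
tcp_rot: [3.095, -0.54, 0.001]
wrist_force: [4.3, -2.6, -4.9]
width: 0.159
```

```bash
python3 -c "
from h import *
tq()"
```

```text
t 15.47 head -19.8 F [ 4.3 -2.6 -4.9] M [-0.28 -0.66  0.39] rxF 0.094 tot 0.482 rad 0.092 z 0.1304
```

Emit:
arm_command(
  targets="0 -0.8 0 0 0 0.5 0; 0 -1.6 0 0 0 1 0; 0 -1.6 0 0 0 1 0",
)

```text
time: 15.72
tool_pos: [0.5353, -0.1583, 0.1304]
tcp_rot: [3.09, -0.567, 0.001]
wrist_force: [5.1, -2.3, -3.9]
width: 0.155
```

```bash
python3 -c "
from h import *
tq()"; python3 look.py w14
```

```text
t 15.72 head -20.81 F [ 5.1 -2.3 -3.9] M [-0.28 -0.72  0.37] rxF 0.036 tot 0.407 rad 0.092 z 0.1304
t 15.7167 F [ 5.1 -2.3 -3.9] M [-0.28 -0.72  0.37] head -20.81 pos [ 0.5353 -0.1583  0.1304]
ring tool xy mm [91.97 -0.96] r 26.16 top z -9.48 tilt deg (dz/dx,dz/dy) [-0.19  0.16] n 8506 bar yaw deg -0.99 bar y@92 before -1.21
ring top world [ 0.6216 -0.1901  0.1399] wrench tilt 0.28
plug px 314.4 71.0 disc [ 289   46   52   52 2067] [314.6  70.7] z 0.14130194553561903
disc world [ 0.6217 -0.1901  0.1413] disc-ring in tool mm [ 0.12  0.01 -1.39]
```

View pics/w14.png

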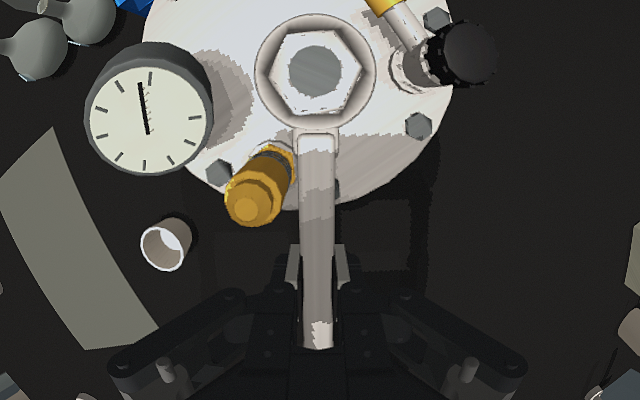

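View pics/w14c.png

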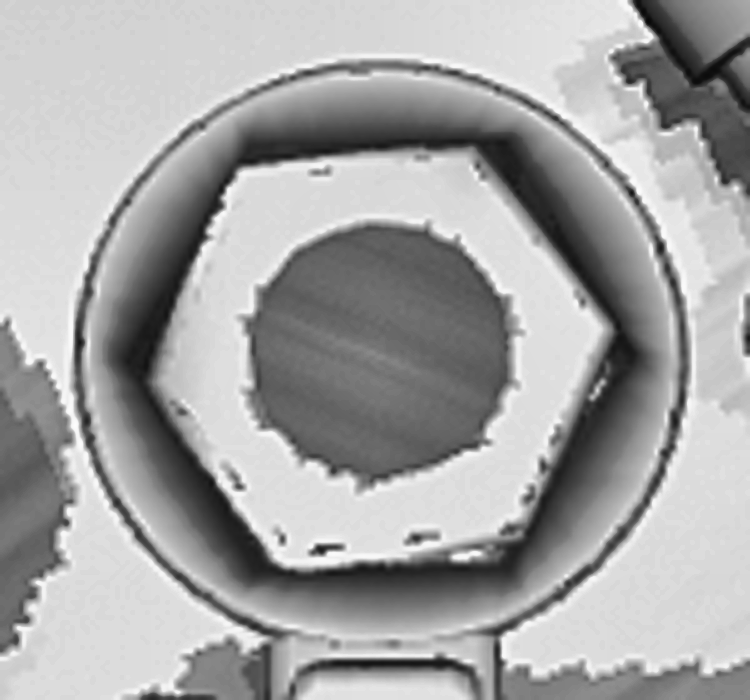

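Emit:
arm_command(
  targets="0.3 -0.8 0 0 0 0.5 0; 0.5 -1.6 0 0 0 1 0; 0.5 -1.6 0 0 0 1 0",
)

```text
time: 16.02
tool_pos: [0.5358, -0.157, 0.1303]
tcp_rot: [3.085, -0.594, -0.001]
wrist_force: [2.3, -3.4, -3.1]
width: 0.157
```

```bash
python3 -c "
from h import *
tq()"
```

```text
t 16.02 head -21.79 F [ 2.3 -3.4 -3.1] M [-0.4  -0.46  0.55] rxF 0.216 tot 0.761 rad 0.092 z 0.1303
```

Emit:
arm_command(
  targets="0 -0.8 0 0 0 0.5 0; 0 -1.6 0 0 0 1 0; 0 -1.6 0 0 0 1 0",
)

```text
time: 16.27
tool_pos: [0.5363, -0.1557, 0.1302]
tcp_rot: [3.079, -0.62, -0.001]
wrist_force: [2.0, -4.4, -2.6]
width: 0.157
```

```bash
python3 -c "
from h import *
tq()"; python3 look.py w15
```

```text
t 16.27 head -22.78 F [ 2.  -4.4 -2.6] M [-0.66 -0.27  0.67] rxF 0.309 tot 0.983 rad 0.0919 z 0.1302
t 16.2667 F [ 2.  -4.4 -2.6] M [-0.66 -0.27  0.67] head -22.78 pos [ 0.5363 -0.1557  0.1302]
ring tool xy mm [92.06 -1.41] r 26.16 top z -9.77 tilt deg (dz/dx,dz/dy) [-0.08  0.09] n 8552 bar yaw deg -0.98 bar y@92 before -1.42
ring top world [ 0.6217 -0.19    0.1399] wrench tilt 0.07
plug px 313.4 71.1 disc [ 287   45   53   53 2080] [313.6  70.7] z 0.14133003325690224
disc world [ 0.6217 -0.1901  0.1413] disc-ring in tool mm [ 0.01  0.09 -1.38]
```

The torque has risen to 0.76, then 0.98 N m. I'll check that this is the seal and not valve contact.

Run:
```python
from h import *
c,im,d,Rt,pt=pickle.load(open('pics/w15.pkl','rb'))
cv2.imwrite('pics/w15v.png',cv2.resize(im[100:260,200:360],None,fx=4,fy=4,interpolation=cv2.INTER_CUBIC))
P,uv=cloud(c,d); T=(P-pt)@Rt
# valve column points between z .13 and .17
hs=cv2.cvtColor(im,cv2.COLOR_BGR2HSV)[uv[:,1],uv[:,0]]
k=(hs[:,0]>12)&(hs[:,0]<28)&(hs[:,1]>110)&(T[:,0]>0)&(T[:,0]<.12)&(abs(T[:,1])<.08)&(P[:,2]>.12)
for z0 in np.arange(.12,.185,.006):
    q=k&(P[:,2]>=z0)&(P[:,2]<z0+.006)
    if q.sum()>5: print(round(z0,3),q.sum(),'tool y range mm',(np.percentile(T[q,1],[1,99])*1e3).round(1),'x',(np.percentile(T[q,0],[1,99])*1e3).round(1))
b=(T[:,0]>.03)&(T[:,0]<.06)&(abs(T[:,1])<.012)&(P[:,2]>.143)&(P[:,2]<.15); print('bar y',(np.percentile(T[b,1],[1,99])*1e3).round(1))
```

```text
0.12 160 tool y range mm [-25.7 -10.3] x [39.7 57.5]
0.126 102 tool y range mm [-27.  -10.2] x [39.4 57.4]
0.132 23 tool y range mm [-29.2  26.4] x [ 51.  119.9]
0.138 46 tool y range mm [-27.7  26.2] x [ 48.2 120. ]
0.144 157 tool y range mm [-28.5 -11. ] x [42.  55.6]
0.15 160 tool y range mm [-27.8 -10.9] x [42.3 55.4]
0.156 205 tool y range mm [-27.3 -11.2] x [42.3 55.7]
0.162 235 tool y range mm [-27.8 -11.1] x [42.8 55.6]
0.168 1011 tool y range mm [-32.  -11.4] x [35.5 55.2]
0.174 1422 tool y range mm [-29.2 -14.4] x [37.8 52.2]
0.18 168 tool y range mm [-25.8 -17.9] x [41.1 49.2]
bar y [-11.4   7.5]
```

View pics/w15v.png

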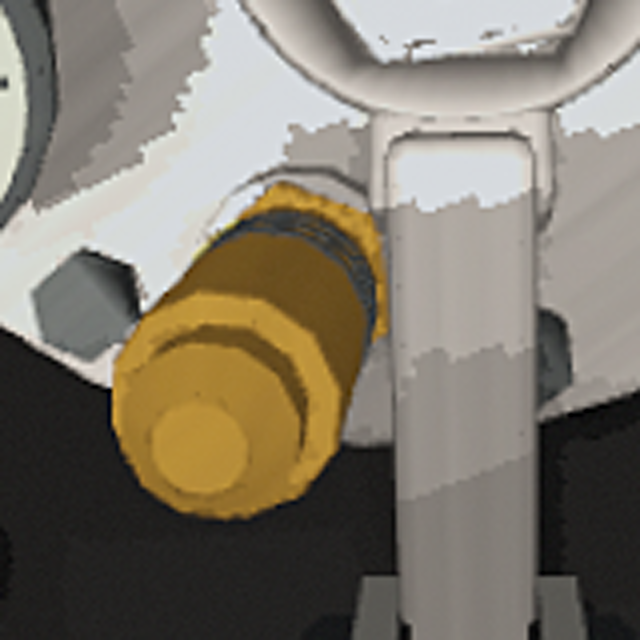

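View pics/w15c.png

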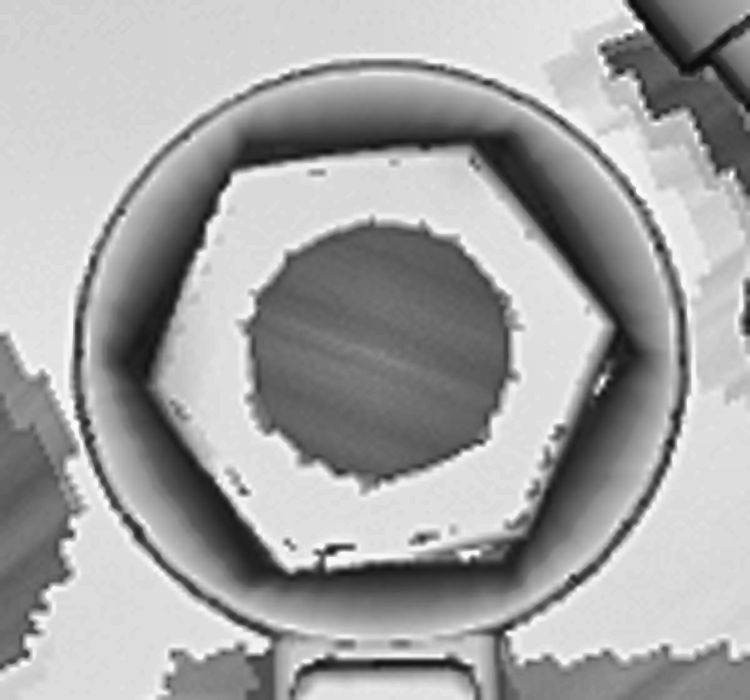

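The handle's left edge is at y ≈ -8.6 mm and the valve column's near edge is at -11 mm. That leaves a gap of about 2.3 mm, so the torque comes from the seal. One more degree.

Emit:
arm_command(
  targets="0 -0.8 0 0 0 0.5 0; 0 -1.4 0 0 0 0.9 0; 0 -1.4 0 0 0 0.9 0",
)

```text
time: 16.57
tool_pos: [0.5368, -0.1544, 0.1302]
tcp_rot: [3.074, -0.645, -0.001]
wrist_force: [0.8, -5.2, -3.0]
width: 0.152
```

```bash
python3 -c "
from h import *
tq()"
```

```text
t 16.57 head -23.68 F [ 0.8 -5.2 -3. ] M [-0.83 -0.18  0.69] rxF 0.413 tot 1.102 rad 0.092 z 0.1302
```

Emit:
arm_command(
  targets="0 -0.8 0 0 0 0.5 0; 0 -1.6 0 0 0 1 0; 0 -1.6 0 0 0 1 0",
)

```text
time: 16.82
tool_pos: [0.5374, -0.153, 0.1302]
tcp_rot: [3.068, -0.671, -0.001]
wrist_force: [-0.1, -5.9, -2.7]
width: 0.156
```

```bash
cat > gap.py <<'E'
from h import *
import sys
c,im,d,Rt,pt=pickle.load(open(f'pics/{sys.argv[1]}.pkl','rb'))
P,uv=cloud(c,d); T=(P-pt)@Rt
hs=cv2.cvtColor(im,cv2.COLOR_BGR2HSV)[uv[:,1],uv[:,0]]
q=(hs[:,0]>12)&(hs[:,0]<28)&(hs[:,1]>110)&(T[:,0]>.03)&(T[:,0]<.07)&(T[:,1]<0)&(T[:,1]>-.05)&(P[:,2]>.144)&(P[:,2]<.166)
b=(T[:,0]>.035)&(T[:,0]<.055)&(abs(T[:,1])<.014)&(P[:,2]>.143)&(P[:,2]<.148)&~((hs[:,0]>12)&(hs[:,0]<28)&(hs[:,1]>110))
print('valve edge y',np.percentile(T[q,1],[98,99.5])*1e3,'bar y',np.percentile(T[b,1],[.5,2,98,99.5])*1e3)
E
python3 -c "
from h import *
tq()"; python3 look.py w16; python3 gap.py w15; python3 gap.py w16
```

```text
t 16.82 head -24.69 F [-0.1 -5.9 -2.7] M [-0.94 -0.04  0.71] rxF 0.494 tot 1.207 rad 0.0919 z 0.1302
t 16.8167 F [-0.1 -5.9 -2.7] M [-0.94 -0.04  0.71] head -24.69 pos [ 0.5374 -0.153   0.1302]
ring tool xy mm [92.08 -1.58] r 26.11 top z -9.77 tilt deg (dz/dx,dz/dy) [-0.11 -0.03] n 8515 bar yaw deg -1.3 bar y@92 before -1.92
ring top world [ 0.6218 -0.19    0.1399] wrench tilt 0.12
plug px 313.0 71.1 disc [ 287   46   53   52 2076] [313.1  70.7] z 0.14134178613186102
disc world [ 0.6217 -0.1901  0.1413] disc-ring in tool mm [-0.03  0.12 -1.45]
valve edge y [-11.17285469 -10.93029265] bar y [-12.22338925 -10.71270142   7.26033434   7.45102578]
valve edge y [-9.75492383 -9.60853106] bar y [-11.58115858  -8.48872557   7.32000108   7.4654246 ]
```

```bash
cat > hexa.py <<'E'
from h import *
import sys
def hexang(k):
    c,im,d,Rt,pt=pickle.load(open(f'pics/{k}.pkl','rb')); P,uv=cloud(c,d)
    cen=np.array([.6217,-.1901]); r=P[:,:2]-cen
    s=(np.hypot(*r.T)<.024)&(P[:,2]>.1402)&(P[:,2]<.1425); q=r[s]
    m=np.zeros(d.shape,np.uint8); m[uv[s,1],uv[s,0]]=1
    h=cv2.convexHull(np.ascontiguousarray(q,dtype=np.float32))[:,0]
    # area 6-fold moment over pixels projected to a grid
    g=np.zeros((500,500),np.uint8); cv2.fillPoly(g,[np.round((h+.025)*1e4).astype(np.int32)],1)
    yy,xx=np.nonzero(g); z=(xx-250)+1j*(yy-250); z=z-z.mean(); a=np.angle((z**6).sum())/6   # corner direction mod 60
    return np.degrees(a)+30, len(q), np.sqrt(g.sum())*.1
for k in sys.argv[1:]:
    a,n,s=hexang(k); print(k,'flat heading mod60',round(a%60,2),'= ',round(a%60-60,2),n,round(s,2))
E
python3 hexa.py w7 w8 w9 w12 w13 w14 w15 w16
```

```text
w7 flat heading mod60 43.48 =  -16.52 4362 40.78
w8 flat heading mod60 1.1 =  -58.9 4410 40.68
w9 flat heading mod60 9.13 =  -50.87 4379 40.76
w12 flat heading mod60 22.38 =  -37.62 4435 41.18
w13 flat heading mod60 41.52 =  -18.48 4581 41.96
w14 flat heading mod60 45.45 =  -14.55 4482 41.78
w15 flat heading mod60 50.71 =  -9.29 4585 42.05
w16 flat heading mod60 30.38 =  -29.62 4545 41.73
```

View pics/w16c.png

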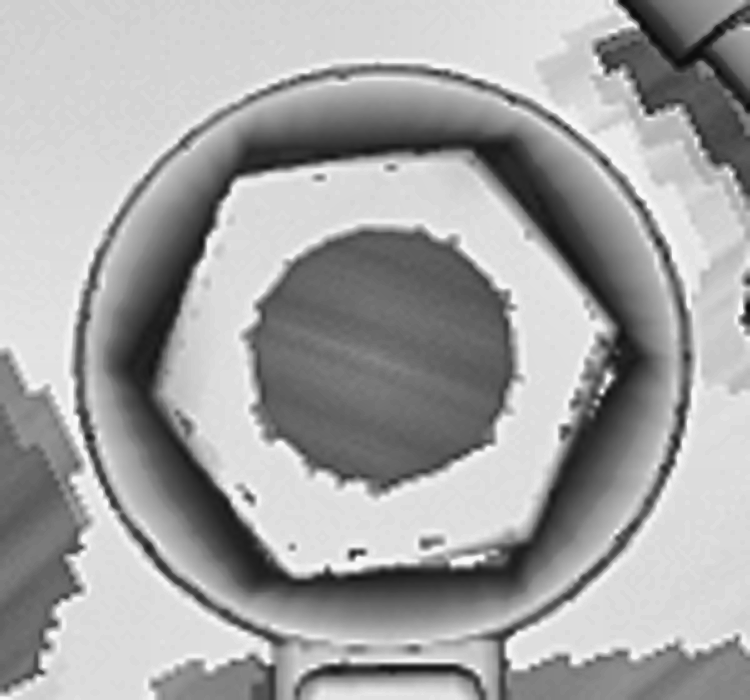

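The hexagon has moved about 1.5° past seal contact, which agrees with 1.2 N m. One last small nudge for margin.

Emit:
arm_command(
  targets="0 -0.5 0 0 0 0.3 0; 0 -1 0 0 0 0.7 0; 0 -1 0 0 0 0.7 0; 0 -1 0 0 0 0.7 0",
)

```text
time: 17.2
tool_pos: [0.5378, -0.1522, 0.1301]
tcp_rot: [3.064, -0.689, -0.001]
wrist_force: [1.2, -6.0, -2.2]
width: 0.157
```

```bash
python3 -c "
from h import *
tq()"; python3 look.py w17; python3 gap.py w17
```

```text
t 17.2 head -25.35 F [ 1.2 -6.  -2.2] M [-0.96 -0.04  0.89] rxF 0.462 tot 1.353 rad 0.092 z 0.1301
t 17.2 F [ 1.2 -6.  -2.2] M [-0.96 -0.04  0.89] head -25.35 pos [ 0.5378 -0.1522  0.1301]
ring tool xy mm [92.08 -1.73] r 26.13 top z -9.84 tilt deg (dz/dx,dz/dy) [-0.2   0.05] n 8567 bar yaw deg -1.49 bar y@92 before -2.21
ring top world [ 0.6217 -0.19    0.1399] wrench tilt 0.17
plug px 312.6 71.0 disc [ 286   46   53   52 2076] [312.7  70.8] z 0.141353072266725
disc world [ 0.6217 -0.1901  0.1414] disc-ring in tool mm [-0.04  0.11 -1.42]
valve edge y [-9.44359498 -9.31694447] bar y [-11.24291587  -8.83606894   6.55017024   7.48349182]
```

Torque is 1.35 N m, still clear of the valve. Easing back and lifting off.

```bash
python3 -c "
from h import *
arc([-3,-5,-7],(92.1,-1.4))"
```

```text
0.2 4.8 0 0 0 -3 0; 0.5 8.0 0 0 0 -5 0; 0.9 11.2 0 0 0 -7 0;
```

Emit:
arm_command(
  targets="0.2 4.8 0 0 0 -3 0; 0.5 8 0 0 0 -5 0; 0.9 11.2 0 0 0 -7 0; 0.9 11.2 0 0 0 -7 0; 0.9 11.2 -6 0 0 -7 0; 0.9 11.2 -14 0 0 -7 0; 0.9 11.2 -24 0 0 -7 0; 0.9 11.2 -24 0 0 -7 0",
)

```text
time: 17.92
tool_pos: [0.5351, -0.1624, 0.1569]
tcp_rot: [3.101, -0.503, 0.003]
wrist_force: [1.0, 0.2, -2.4]
width: 0.157
```

```bash
python3 look.py w18; python3 -c "
from h import *
Rd=down(np.radians(-10.53))
move([.57086,.22748,.27],Rt=Rd)
s=bot.read_state();print(s['q'])"
```

```text
t 17.9167 F [ 1.   0.2 -2.4] M [ 0.03  0.01 -0.05] head -18.41 pos [ 0.5351 -0.1624  0.1569]
ring tool xy mm [9.214e+01 6.000e-02] r 26.41 top z -8.85 tilt deg (dz/dx,dz/dy) [0.19 0.11] n 4934 bar yaw deg 0.17 bar y@92 before 0.14
ring top world [ 0.6225 -0.1915  0.1659] wrench tilt 0.14
plug px 314.8 78.1 disc [ 294   57   43   43 1423] [315.   77.6] z 0.14135640188074977
disc world [ 0.6218 -0.1902  0.1414] disc-ring in tool mm [-1.08 -1.06 24.55]
t 17.9667 shift [ -88.7 -381.3 -114.1] turn [ 0.   -0.11 -7.87] |F [-0.2  0.7 -3.1] w 0.157
[-3.39381618e-01  1.04408130e-01  1.93562343e+00  1.82141107e-04
  1.09964814e+00  1.55249010e+00]
```

View pics/w18.png

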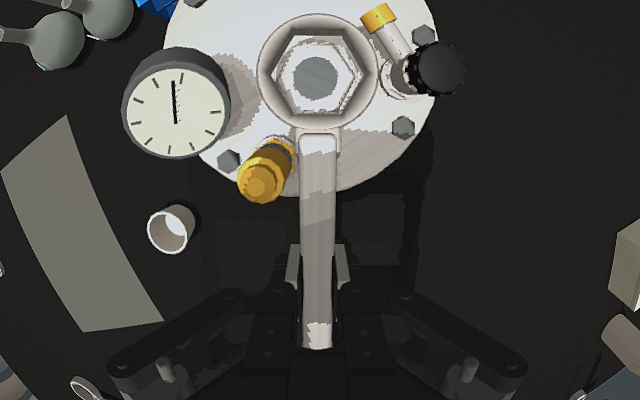

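View pics/w18c.png

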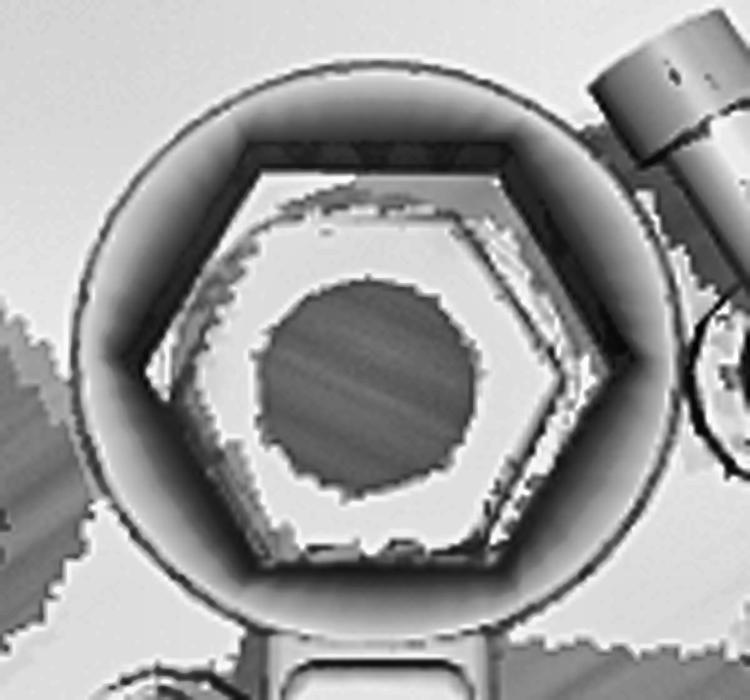

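The lifted view puts the plug's flat at a heading of about -16°, as predicted for firm. Carrying the wrench back to the mat, rising first.

Emit:
arm_command(
  targets="0 0 -40 0 0 0 0; 0 0 -80 0 0 0 0; -5 -20 -112 0 0 0 0; -12 -55 -114 0 0 -1 0; -22 -95 -114 0 0 -2 0; -32 -135 -114 0 0 -3 0; -41 -175 -114 0 0 -4 0; -50 -215 -114 0 0 -5 0; -60 -255 -114 0 0 -6 0; -69 -295 -114 0 0 -7 0",
)

```text
time: 18.8
tool_pos: [0.5606, 0.1413, 0.268]
tcp_rot: [3.126, -0.311, -0.002]
wrist_force: [1.1, -1.0, -3.2]
width: 0.156
```

```bash
python3 -c "
from h import *
move([.57086,.22748,.05],Rt=down(np.radians(-10.53)))"
```

```text
t 18.8 shift [ -6.6 -86.6 218. ] turn [ 0.03  0.07 -0.82] |F [ 1.1 -1.  -3.2] w 0.156
```

Emit:
arm_command(
  targets="-3 -35 15 0 0 -0.4 0; -5 -65 40 0 0 -0.8 0; -6.6 -84 75 0 0 -0.8 0; -6.6 -87 115 0 0 -0.8 0; -6.6 -87 155 0 0 -0.8 0; -6.6 -87 190 0 0 -0.8 0; -6.6 -87 215 0 0 -0.8 0; -6.6 -87 218 0 0 -0.8 0; -6.6 -87 218 0 0 -0.8 0",
)

```text
time: 19.55
tool_pos: [0.5697, 0.2251, 0.0477]
tcp_rot: [3.126, -0.29, -0.009]
wrist_force: [0.8, -0.4, -1.8]
width: 0.157
```

```bash
python3 -c "
from h import *
move([.57086,.22748,.0085],Rt=down(np.radians(-10.53)))"; python3 look.py w19 | head -3
```

```text
t 19.55 shift [ 0.9 -2.7 39.1] turn [ 0.18  0.33 -0.06] |F [ 0.8 -0.4 -1.8] w 0.157
t 19.55 F [ 0.8 -0.4 -1.8] M [ 0.04 -0.02 -0.03] head -10.59 pos [0.5697 0.2251 0.0477]
ring tool xy mm [ 9.207e+01 -6.000e-02] r 26.41 top z -8.79 tilt deg (dz/dx,dz/dy) [0.19 0.09] n 4915 bar yaw deg 0.18 bar y@92 before 0.06
ring top world [0.6603 0.2083 0.0559] wrench tilt 0.52Traceback (most recent call last):
  File "look.py", line 10, in <module>
    m=((g<135)*255).astype(np.uint8); kk,l,st,ce=cv2.connectedComponentsWithStats(m); i=l[int(round(v0)),int(round(u0))]
                                                                                        ~^^^^^^^^^^^^^^^^^^^^^^^^^^^^^^^
IndexError: index 774 is out of bounds for axis 1 with size 640
```

Emit:
arm_command(
  targets="0 0 15 0 0 0 0; 0 0 28 0 0 0 0; 0 0 35 0 0 0 0; 0 0 38 0 0 0 0; 0 0 38.7 0 0 0 0; 0 0 38.7 0 0 0 0; 0 0 38.7 0 0 0 0",
)

```text
time: 20.18
tool_pos: [0.5729, 0.2261, 0.0123]
tcp_rot: [-3.128, 0.289, -0.002]
wrist_force: [-1.0, -0.2, -2.9]
width: 0.152
```

```bash
python3 look.py w20 2>/dev/null| head -3
```

```text
t 20.1833 F [-1.  -0.2 -2.9] M [ 0.01  0.11 -0.09] head -10.57 pos [0.5729 0.2261 0.0123]
ring tool xy mm [ 9.209e+01 -1.000e-02] r 26.46 top z -8.78 tilt deg (dz/dx,dz/dy) [0.23 0.03] n 4909 bar yaw deg 0.22 bar y@92 before 0.13
ring top world [0.6634 0.2093 0.0212] wrench tilt 0.18
```

Emit:
arm_command(
  targets="0 0 2 0 0 0 0; 0 0 3.5 0 0 0 0; 0 0 4 0 0 0 0; 0 0 4 0 0 0 0",
)

```text
time: 20.57
tool_pos: [0.5724, 0.226, 0.0076]
tcp_rot: [-3.128, 0.289, -0.0]
wrist_force: [0.0, -0.2, -3.2]
width: 0.159
```

```bash
python3 look.py w21 2>/dev/null| head -3
```

```text
t 20.5667 F [ 0.  -0.2 -3.2] M [-0.04  0.04 -0.03] head -10.56 pos [0.5724 0.226  0.0076]
ring tool xy mm [9.211e+01 4.000e-02] r 26.4 top z -9.05 tilt deg (dz/dx,dz/dy) [0.01 0.11] n 4922 bar yaw deg -0.01 bar y@92 before -0.12
ring top world [0.6629 0.2091 0.0166] wrench tilt 0.12
```

At mat height, with the ring top at 0.0166 m. Opening, then rising straight up.

Emit:
arm_command(
  targets="0 0 0 0 0 0 0.4; 0 0 0 0 0 0 1; 0 0 0 0 0 0 1; 0 0 0 0 0 0 1; 0 0 0 0 0 0 1; 0 0 -5 0 0 0 1; 0 0 -25 0 0 0 1; 0 0 -60 0 0 0 1; 0 0 -100 0 0 0 1; 0 0 -140 0 0 0 1",
)

```text
time: 21.45
tool_pos: [0.5714, 0.2257, 0.1485]
tcp_rot: [3.127, -0.289, -0.003]
wrist_force: [0.5, -0.4, 0.5]
width: 1.004
```

Emit:
arm_command(
  targets="0 0 -30 0 0 0 1; 0 0 -30 0 0 0 1; 0 0 -30 0 0 0 1",
)

```text
time: 21.7
tool_pos: [0.5745, 0.2268, 0.1816]
tcp_rot: [-3.125, 0.289, -0.01]
wrist_force: [1.0, -0.9, 0.0]
width: 1.0
```

Run:
```python
from h import *
c=cam('wrist'); s=bot.read_state(); im,d=bot.read_camera('wrist'); cv2.imwrite('pics/w22.png',im)
print(s['time'],s['tool_pos'],s['width'],np.round(s['wrist_force'],1))
P,uv=cloud(c,d)
sel=(P[:,2]>.008)&(P[:,2]<.03)&(np.hypot(P[:,0]-.57,P[:,1]-.23)<.16)
for n,ce in(('big',(.6629,.209)),('small',(.486,.242))):
    k=sel&(np.hypot(P[:,0]-ce[0],P[:,1]-ce[1])<.03); q=P[k]; top=q[(q[:,2]>.013)&(q[:,2]<.0205)]
    print(n,'z top',np.median(top[:,2]).round(4),top[:,:2].mean(0).round(3),len(top))
i2,_=bot.read_camera('scene'); cv2.imwrite('pics/scene2.png',i2)
a=cv2.absdiff(i2,cv2.imread('pics/scene0.png')); cv2.imwrite('pics/diff.png',a)
```

```text
21.7 [0.57447835 0.22675376 0.18164641] 1.0000587595137047 [ 1.  -0.9  0. ]
big z top 0.0166 [0.662 0.209] 1010
small z top 0.0164 [0.488 0.243] 516
```

View pics/w22.png

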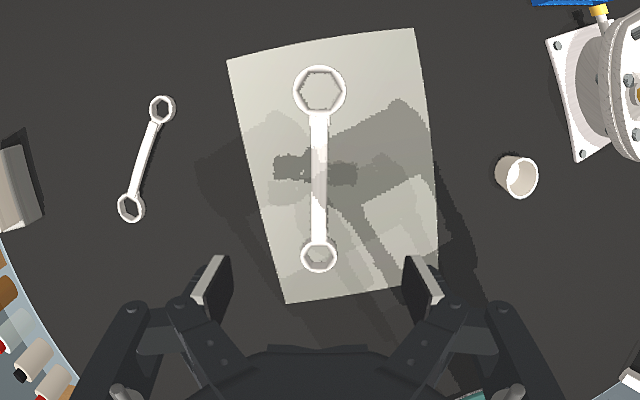

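View pics/scene2.png

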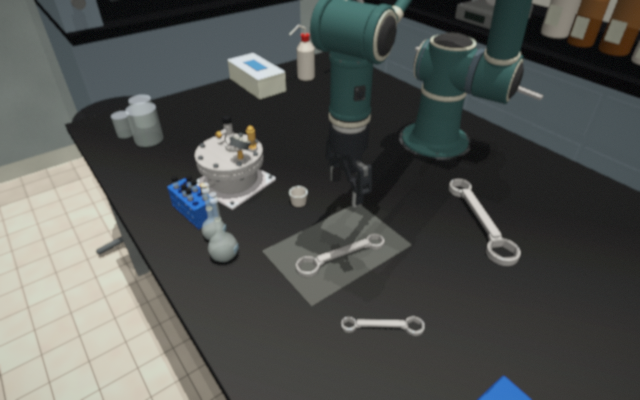

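The wrench lies flat on the mat, with both ring tops at 16.5 mm. The cup, flasks and rack are where they were, and the gripper is clear. Handing in.

```bash
python3 -c "
from h import *
print(bot.finish_job())"
```

```text
the job is handed in; nothing more can be done
None
```

I tightened the charging plug in two strokes of about 60° with the big ring of the middle-sized wrench, lifting the ring off and reseating it between strokes. I then laid the wrench back on the mat and handed in at about 22 s; the hand-in reported no verdict.

- **Torque:** it ran at about 0.4–0.6 N m, then climbed at the seal through 0.76, 0.98, 1.10 and 1.21 to 1.35 N m, where I stopped. That is inside the firm range of 1.1–1.8 N m.
- **Plug angle:** corners picked by eye in the pictures put the plug about 1.5° past the seal just before the last nudge, which agrees with the torque. With the ring lifted off, the flat's heading also matched what I expected for firm. A depth-based check of the same angle gave scattered values, so I did not use it.
- **Valves:** the wrench handle stayed clear of the safety valve. The gap was roughly 0.5 mm at the end of the second stroke, about as fine as the picture can resolve.
- **Wrench and surroundings:** both ring tops are about 16.5 mm above the bench, so the wrench lies flat on the mat. In the last picture the flasks, cup and rack look to be where they started, and the open gripper touches nothing.

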